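Roll the lacquer box to the stop and chock it

ROBOT

A 6-joint arm with a two-finger parallel gripper is mounted at the origin on the work surface. World frame = base frame: x ahead of the robot, y to its left, z up, the work surface at z = 0. Lengths are in mm, angles in rad, forces in N, time in s.
With the tool pointing down it reaches from about 275 to 750 mm from the base axis. Payload 10.2 kg.
Tool frame: the origin (TCP) lies at the very end of the fingers, on their centre line; the grasp point (between the pads) lies 19 mm behind it (ctrl.pinch_z is the distance from the TCP to the grasp point, in mm); y points along the fingers, z is the direction in which the jaws open and shut, and the axes are right-handed (so a half turn about y gives the same grasp; the last joint's range is limited). The gripper opens to 85 mm and grips with 20 to 120 N. Pads are 22 mm wide; open, the fingers measure 114 mm over their backs; the gripper's body (76 mm by 85 mm) begins 54 mm behind the grasp point. The pads swing forward as they close: fully open they stand 13 mm farther back than shut.
Start: joints at [-1.413, 0.313, 1.498, -0, 1.331, -0.223], TCP at [195.111, -487.404, 231.294] pointing down, gripper open.
Joint ranges: [-2.94, 2.94], [-0.97, 2.17], [0.19, 2.56], [-1.23, 4.37], [0.02, 3.11], [-2.88, 2.88]. Speed limits (rad/s): [2.39, 2.39, 3.01, 3.14, 3.14, 3.14].

INTERFACE

Orientations are given as a unit quaternion [w, x, y, z].
In Python, from rig import sense, eyes, ctrl gives the robot as it stands. The module is installed in compiled form; this text tells all that it offers.
- The arm moves only by the shell command python3 -m handwheel 'ROWS' [FORCE]. ROWS is JSON, a list of rows, each an object of numbers: "grip": the finger opening in mm, from 0 to 85.4; "tx", "ty", "tz": the shift along the tool's x, y, z in mm; "wx", "wy", "wz": the turn, a rotation vector about the tool's x, y, z in rad. In form: [{"grip": .., "tx": .., "ty": .., "tz": .., "wx": .., "wy": .., "wz": ..}, ...]. A call has 1 to 10 rows; each row shifts and turns the commanded pose from where the row before left it, along the tool's axes as they then stand; what a row does not reach is not made up. A row lasts 1/12 s, in which the tool goes at most 41.7 mm and 7.16 degrees, less where a joint would pass 70% of its speed; a pose out of reach is approached as far as the arm can. A call is refused whole if a number of a shift passes 41.7 or a number of a turn 0.125, either way. A call with a gripper value outside its range is refused whole. The fingers move at their own pace and stop on an object; FORCE is the grip in N (left out, the last holds). Time passes only in rows, so rows that do not move let the fingers close. It gives the time, the measured TCP pose, the force and the opening at its end, in the units of the state.
- sense(): the state, without advancing time (a new reading comes with each control period).
- eyes.capture(name): name is "scene" or "top" or "wrist"; returns a dict with "pixels" (384x512x3 uint8, red, green, blue), "mtx" (3x3 intrinsics, pixels), "R" (3x3) and "t" (3): a world point X has camera coordinates R X + t. Camera axes: x right, y down, z forward; pixel columns grow to the right and rows downward; lengths in mm; the calibration is good to about 2 mm. The wrist camera is an equidistant fisheye: a pixel r from the principal point sees the ray r / f radians off the axis. A picture is of the moment at which its call begins. There is no depth.
- ctrl.finish_job(): hands the job in, once; it reports no verdict.
The state is a dict: "time_s": time; "joints": joint angles; "dq": joint speeds; "tau": joint torques, N m; "eef_pos": TCP position; "ee_rot": TCP orientation; "force": force on the tool from outside, world axes, zero at the start; "wrist_torque": the same for the moment, N m; "grip_width": opening from 0.0 (shut) to 1.0 (fully open).
Only numpy, scipy, OpenCV 4.12 (cv2) and the standard library are available. Lean on these libraries where they do the work, as an engineer would, in place of code of your own. Each camera call takes 0.05 s, during which the arm holds its last target.

TASK

The round lacquer box stands on its rim in the middle of the bench. Push it so that it slowly rolls on its rim, turning as a wheel does, until it rests against the middle of the long face of the wooden stop, without lifting it or letting it fall over. Then set the little bevelled chock flat on the bench, snug behind it and square to it, so that it cannot roll back, and let go; leave the tin, the cup and the spoon where they are.

Things in the scene. Friction and masses are not known exactly. Their poses are not given: they have to be found in the camera images.
- round_box: Red-brown lacquer box, a disc 80 mm across, 34 mm thick, 0.2 kg, on its rim. Origin: its centre, 40 mm up. Own y = level axle; x, z turn as it rolls (z up at start). Aimed along world y within 15 deg; pinched lightly by its faces from above, it turns on the spot. Friction 0.5: pushed from behind in its mid-plane at centre height it rolls, soon rests when left. Tips beyond 23 deg.
- stop: Fixed wooden batten, 140 mm long (x), 40 thick (y), 60 high. Origin: centre of underside, on the bench. At the left or right end of the work (world y about +0.28 or -0.28), long faces roughly across world y; the box goes against the long face that looks to it. Box square against it: box centre 60 mm from the stop's centre line.
- chock: Loose pale wooden chock, 0.06 kg, on the robot's side of the box: 56 mm long at the base (x), 24 at the top, 36 wide (y; upright sides to grip), 26 high; both ends bevelled alike, 58 deg from level, either may face the box. Origin: centre of underside. Bevel touching the rim: its centre is 50 mm (level) from the box's centre.
- tin: Square dull yellow tin with a round lid, 100 x 100 x 126 mm, 0.7 kg, loose, at the end of the bench opposite the stop. Origin at the centre of its underside. A bystander.
- cup: Green glass cup, 72 mm in diameter and 80 mm high, loose, on the far side of the bench. Origin at the centre of its underside. A bystander.
- spoon: Wooden spoon, 190 mm long, lying on the far side of the bench along its own x axis. A bystander.
Mind the look-alikes: they are no part of the job. There is more than one size of the round_box; the one meant has the size given above.

How it is judged:
By the outcome, as a careful person would: the job done as asked, in the order asked, and still so for the second after the job is handed in, with the robot touching nothing.
It also fails if it takes over 72 s, if anything falls off the work surface, if the arm or the gripper's body presses on something with over 40 N, if the wrist force passes 120 N, or if a joint passes its speed limit or range.

## Working session

There is one attempt and no reset: what is moved stays moved. The work goes in short steps, Python scripts to look and compute and a shell command to move; the robot and the scene stay as the last step left them, time stands still between calls to the robot, and variables do not carry over. Pictures are saved under pics/ and viewed, and the job is handed in when it is done.

```bash
mkdir -p pics
cat > h.py <<'E'
import numpy as np, cv2
from rig import sense, eyes, ctrl
def cap(n,fn):
    d=eyes.capture(n); np.savez(f'pics/{fn}.npz',**{k:np.array(v) for k,v in d.items()})
    cv2.imwrite(f'pics/{fn}.png',cv2.cvtColor(np.array(d['pixels']),cv2.COLOR_RGB2BGR)); return d
def load(fn): return dict(np.load(f'pics/{fn}.npz'))
def ray(d,u,v):
    K=np.array(d['mtx']);R=np.array(d['R']);t=np.array(d['t']).ravel()
    r=np.linalg.inv(K)@np.array([u,v,1.]); return -R.T@t, R.T@r
def onz(d,u,v,z=0):
    o,r=ray(d,u,v); return o+r*(z-o[2])/r[2]
def proj(d,X):
    p=np.array(d['mtx'])@(np.array(d['R'])@np.array(X,float)+np.array(d['t']).ravel()); return p[:2]/p[2]
E
python3 - <<'E'
from h import *
for n in ['scene','top']:
    d=cap(n,n+'0'); 
    print(n, np.round(d['mtx'],1).tolist(), np.round(-np.array(d['R']).T@np.array(d['t']).ravel()))
s=sense(); print(s)
from scipy.spatial.transform import Rotation as Ro
q=s['ee_rot']; print(Ro.from_quat([q[1],q[2],q[3],q[0]]).as_matrix().round(3))
E
```

```text
scene [[399.3, 0.0, 254.5], [0.0, 399.3, 190.5], [0.0, 0.0, 1.0]] [1103. -239.  708.]
top [[368.2, 0.0, 249.6], [0.0, 368.2, 194.1], [0.0, 0.0, 1.0]] [485.   9. 880.]
{'time_s': 0.1, 'joints': array([-1.41342483e+00,  3.13421624e-01,  1.49834823e+00, -3.56444335e-05,
        1.33101510e+00, -2.23420590e-01]), 'dq': array([ 5.05978929e-05, -2.59766116e-03, -1.44516058e-03, -4.44437659e-06,
       -1.52592465e-03,  1.14702102e-03]), 'tau': array([ 2.58913868e-03, -4.12899005e+01, -2.60144609e+01, -2.47221396e-04,
        3.01656619e-03, -1.73736873e-05]), 'eef_pos': array([ 195.05267434, -487.17361418,  230.78304517]), 'ee_rot': array([ 0.13382301, -0.13381964,  0.69474993, -0.6939065 ]), 'force': array([-0.6238651 , -0.11247189,  0.39022426]), 'wrist_torque': array([ 0.04162887, -0.01682379, -0.00164398]), 'grip_width': 0.9938324384903225}
[[-0.928 -0.     0.372]
 [-0.372  0.001 -0.928]
 [-0.    -1.    -0.001]]
```

View pics/scene0.png

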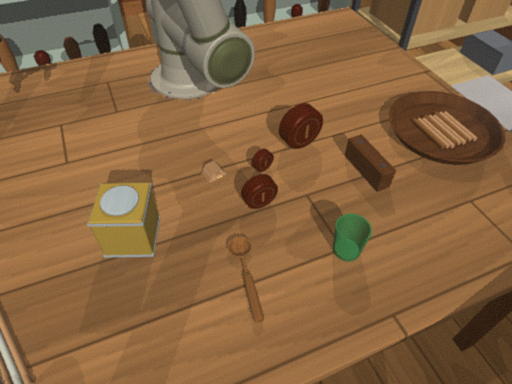

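View pics/top0.png

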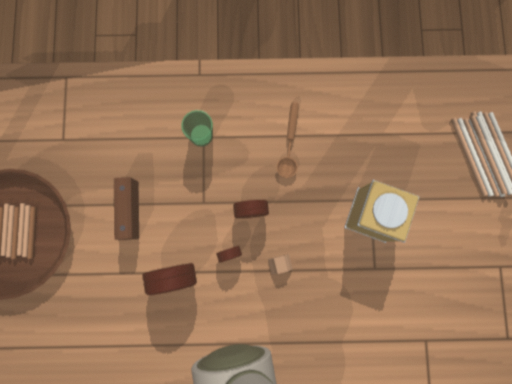

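Candidates for round_box (top view pixels): (250,209), about 35 px wide, roughly 80 mm; (229,254), about 24 px, roughly 50 mm; (169,279), about 53 px, roughly 115 mm. By the description it is the one at (250,209). The stop is at (126,208), so on the +y end, the chock at (279,265) and the tin at (385,211). Next, a close crop and measurements.

```bash
cat > m.py <<'E'
from h import *
def mask(d,kind):
    hsv=cv2.cvtColor(np.array(d['pixels']),cv2.COLOR_RGB2HSV)
    return hsv
d=load('top0'); p=d['pixels']
hsv=cv2.cvtColor(p,cv2.COLOR_RGB2HSV)
for (u,v) in [(250,209),(229,254),(169,279),(126,208),(279,262),(284,270),(262,230),(300,250)]: print((u,v),p[v,u],hsv[v,u])
c=cv2.cvtColor(p[150:310,90:310],cv2.COLOR_RGB2BGR)
cv2.imwrite('pics/crop0.png',cv2.resize(c,None,fx=3.6,fy=3.6,interpolation=cv2.INTER_CUBIC))
d=load('scene0');c=cv2.cvtColor(d['pixels'][90:220,190:400],cv2.COLOR_RGB2BGR)
cv2.imwrite('pics/crop1.png',cv2.resize(c,None,fx=3.6,fy=3.6,interpolation=cv2.INTER_CUBIC))
E
python3 m.py
```

```text
(250, 209) [94 56 45] [  7 133  94]
(229, 254) [105  62  50] [  7 134 105]
(169, 279) [102  60  49] [  6 133 102]
(126, 208) [116  81  63] [ 10 117 116]
(279, 262) [190 150 120] [ 13  94 190]
(284, 270) [186 146 117] [ 13  95 186]
(262, 230) [131 100  76] [ 13 107 131]
(300, 250) [165 126  94] [ 14 110 165]
```

View pics/crop0.png

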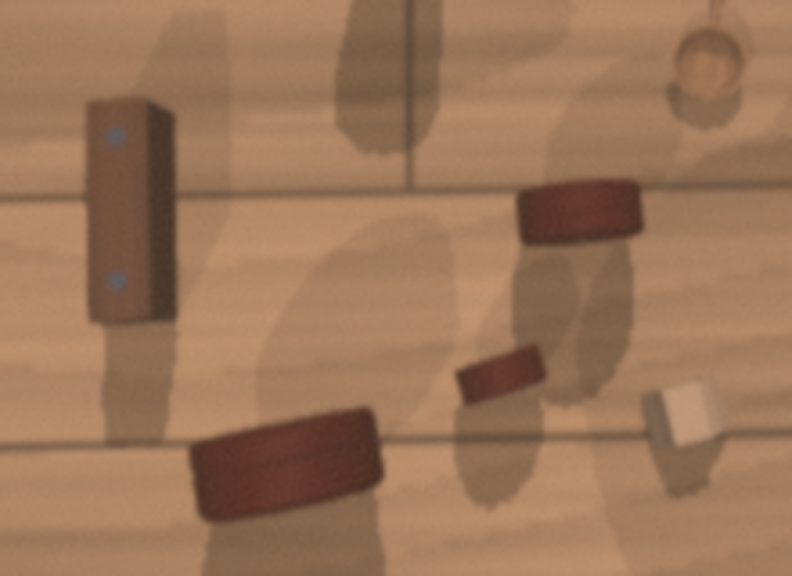

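View pics/crop1.png

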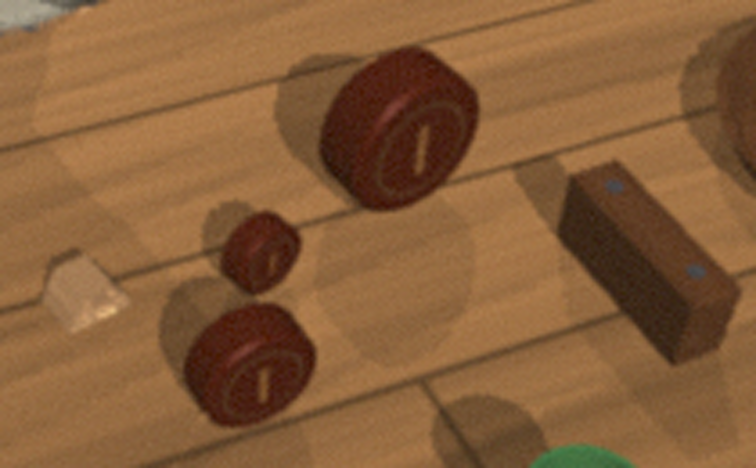

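```bash
cat > m2.py <<'E'
from h import *
d=load('top0'); p=d['pixels']
hsv=cv2.cvtColor(p,cv2.COLOR_RGB2HSV)
q=p.astype(int)
red=((q[...,0]-q[...,1]>0.36*q[...,0])&(q[...,0]<125)&(q[...,0]>60)&(hsv[...,0]<9)).astype(np.uint8)
red=cv2.morphologyEx(red,cv2.MORPH_OPEN,np.ones((3,3)))
n,l,st,ce=cv2.connectedComponentsWithStats(red)
for i in range(1,n):
    if st[i,4]<60: continue
    pts=np.argwhere(l==i)[:,::-1].astype(np.float32)
    r=cv2.minAreaRect(pts); bp=cv2.boxPoints(r)
    print(st[i].tolist(),ce[i].round(1),'rect',r)
    print('  corners z40',[onz(d,*c,40)[:2].round(1).tolist() for c in bp],'ctr',onz(d,*r[0],40).round(1))
c2=lambda X,Y:(90+(X+.5)/3.6-.5,150+(Y+.5)/3.6-.5)
print('stop',[onz(d,*c2(*c),60)[:2].round(1).tolist() for c in [(87,101),(148,98),(150,320),(90,323)]])
print('chock',[onz(d,*c2(*c),26)[:2].round(1).tolist() for c in [(664,388),(700,380),(718,436),(680,445)]])
pc=p[235:290,255:310]; cv2.imwrite('pics/chock.png',cv2.resize(cv2.cvtColor(pc,cv2.COLOR_RGB2BGR),None,fx=10,fy=10,interpolation=cv2.INTER_CUBIC))
E
python3 m2.py
```

```text
[237, 200, 30, 16, 402] [251.3 207.7] rect ((251.55941772460938, 207.5940704345703), (14.229032516479492, 29.652109146118164), 84.2894058227539)
  corners z40 [[579.9, 38.4], [585.5, -29.5], [552.9, -31.9], [547.3, 35.6]] ctr [566.4   3.2  40. ]
[219, 247, 21, 13, 178] [229.4 253.5] rect ((229.10000610351562, 253.80001831054688), (9.170605659484863, 21.18726348876953), 71.56504821777344)
  corners z40 [[465.5, 81.5], [479.6, 36.1], [460.1, 29.8], [446.0, 75.1]] ctr [462.8  55.7  40. ]
[145, 265, 49, 29, 982] [168.  279.2] rect ((168.63461303710938, 279.1730651855469), (22.553354263305664, 48.24456787109375), 78.69007110595703)
  corners z40 [[424.1, 249.2], [443.1, 143.5], [394.4, 133.4], [375.7, 238.4]] ctr [409.2 191.2  40. ]
stop [[637.7, 313.4], [639.0, 275.1], [500.4, 270.4], [499.3, 307.2]]
chock [[452.4, -46.4], [457.0, -69.4], [421.9, -79.7], [416.7, -55.5]]
```

View pics/chock.png

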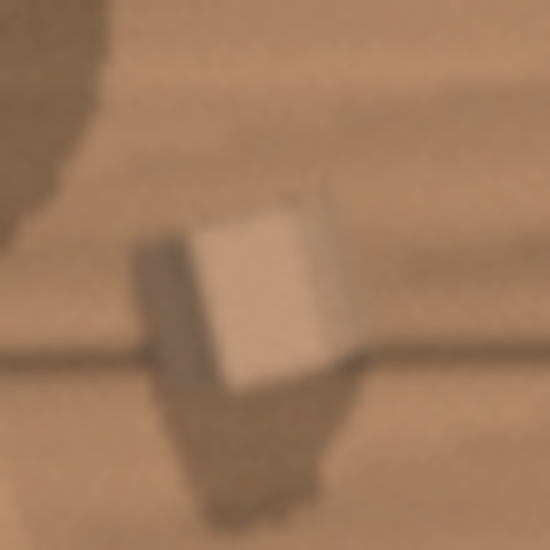

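The close crop confirms it: the disc at crop0 (580,212) is the middle size, about 80 mm. The chock's long axis already runs roughly along world y, and the stop's face shows at crop0 x≈176. First I turn the tool so the jaws open along world x.

```bash
python3 -m handwheel '[{"wy":-0.12,"ty":-5},{"wy":-0.12,"ty":-5},{"wy":-0.12},{"wy":-0.12},{"wy":-0.12},{"wy":-0.12},{"wy":-0.12},{"wy":-0.12},{"wy":-0.12},{"wy":-0.12}]' 20
cat >> h.py <<'E'
from scipy.spatial.transform import Rotation as Ro
def Rt():
    q=sense()['ee_rot']; return Ro.from_quat([q[1],q[2],q[3],q[0]]).as_matrix()
def yaw():
    R=Rt(); return np.degrees(np.arctan2(R[1,2],R[0,2]))
def go(X):
    s=sense(); return Rt().T@(np.array(X,float)-s['eef_pos'])
def rep():
    s=sense(); print('t',round(s['time_s'],2),'pos',s['eef_pos'].round(1),'yaw',yaw().round(2),'Ry',Rt()[:,1].round(3),'F',s['force'].round(1),'g',round(s['grip_width']*85.4,1))
E
python3 -c "
from h import *
rep();print(go([565,-60,230]).round(1))"
```

```text
t 0.1 pos [ 195.1 -487.2  230.8] yaw -68.18 Ry [-0.     0.001 -1.   ] F [-0.6 -0.1  0.4] g 84.9
[-502.2    1.2 -259.1]invalid input
```

```bash
python3 -m handwheel '[{"grip":85,"tx":0,"ty":-5,"tz":0,"wx":0,"wy":-0.12,"wz":0},{"grip":85,"tx":0,"ty":-5,"tz":0,"wx":0,"wy":-0.12,"wz":0},{"grip":85,"tx":0,"ty":0,"tz":0,"wx":0,"wy":-0.12,"wz":0},{"grip":85,"tx":0,"ty":0,"tz":0,"wx":0,"wy":-0.12,"wz":0},{"grip":85,"tx":0,"ty":0,"tz":0,"wx":0,"wy":-0.12,"wz":0},{"grip":85,"tx":0,"ty":0,"tz":0,"wx":0,"wy":-0.12,"wz":0},{"grip":85,"tx":0,"ty":0,"tz":0,"wx":0,"wy":-0.12,"wz":0},{"grip":85,"tx":0,"ty":0,"tz":0,"wx":0,"wy":-0.12,"wz":0},{"grip":85,"tx":0,"ty":0,"tz":0,"wx":0,"wy":-0.12,"wz":0},{"grip":85,"tx":0,"ty":0,"tz":0,"wx":0,"wy":-0.12,"wz":0}]' 20
python3 -c "
from h import *
rep();print(go([565,-60,230]).round(1))"
```

```text
time_s: 0.93
eef_pos: [195.1, -487.3, 240.9]
ee_rot: [0.504, -0.504, 0.496, -0.496]
force: [0.0, 0.2, -0.6]
grip_width: 0.997
t 0.93 pos [ 195.1 -487.3  240.9] yaw 0.91 Ry [-0.     0.001 -1.   ] F [ 0.   0.2 -0.6] g 85.2
[-421.3   11.2  376.6]
```

```bash
python3 -m handwheel '[{"grip":85,"tx":-28,"ty":0,"tz":28,"wx":0,"wy":0,"wz":0},{"grip":85,"tx":-28,"ty":0,"tz":28,"wx":0,"wy":0,"wz":0},{"grip":85,"tx":-28,"ty":0,"tz":28,"wx":0,"wy":0,"wz":0},{"grip":85,"tx":-28,"ty":0,"tz":28,"wx":0,"wy":0,"wz":0},{"grip":85,"tx":-28,"ty":0,"tz":28,"wx":0,"wy":0,"wz":0},{"grip":85,"tx":-28,"ty":0,"tz":28,"wx":0,"wy":0,"wz":0},{"grip":85,"tx":-28,"ty":0,"tz":28,"wx":0,"wy":0,"wz":0},{"grip":85,"tx":-28,"ty":0,"tz":28,"wx":0,"wy":0,"wz":0},{"grip":85,"tx":-28,"ty":0,"tz":28,"wx":0,"wy":0,"wz":0},{"grip":85,"tx":-28,"ty":0,"tz":28,"wx":0,"wy":0,"wz":0}]' 20
python3 -c "
from h import *
rep();print(go([565,0,180]).round(1))"
```

```text
time_s: 1.77
eef_pos: [473.3, -202.8, 241.1]
ee_rot: [-0.502, 0.503, -0.498, 0.497]
force: [0.3, -0.8, 0.3]
grip_width: 0.997
t 1.77 pos [ 473.3 -202.8  241.1] yaw 0.58 Ry [-0.  0. -1.] F [ 0.3 -0.8  0.3] g 85.2
[-201.8   61.1   93.8]
```

```bash
python3 -m handwheel '[{"grip":85,"tx":-30,"ty":0,"tz":14,"wx":0,"wy":0,"wz":0},{"grip":85,"tx":-30,"ty":5,"tz":14,"wx":0,"wy":0,"wz":0},{"grip":85,"tx":-30,"ty":5,"tz":14,"wx":0,"wy":0,"wz":0},{"grip":85,"tx":-30,"ty":5,"tz":14,"wx":0,"wy":0,"wz":0},{"grip":85,"tx":-30,"ty":5,"tz":14,"wx":0,"wy":0,"wz":0},{"grip":85,"tx":-30,"ty":5,"tz":14,"wx":0,"wy":0,"wz":0},{"grip":85,"tx":-20,"ty":5,"tz":10,"wx":0,"wy":0,"wz":0},{"grip":85,"tx":0,"ty":0,"tz":0,"wx":0,"wy":0,"wz":0}]' 20
python3 -c "
from h import *
rep()
for n in ['wrist','top','scene']:
    d=cap(n,n+'1')
d=load('wrist1');print(d['mtx'].round(1).tolist(),(-d['R'].T@d['t'].ravel()).round(1),d['R'].round(3).tolist())"
```

```text
time_s: 2.43
eef_pos: [564.7, -0.1, 209.7]
ee_rot: [-0.503, 0.504, -0.497, 0.496]
force: [0.2, -0.1, -0.2]
grip_width: 0.995
t 2.43 pos [ 5.647e+02 -1.000e-01  2.097e+02] yaw 0.8 Ry [-0.002  0.001 -1.   ] F [ 0.2 -0.1 -0.2] g 84.9
[[297.3, 0.0, 255.8], [0.0, 297.3, 191.6], [0.0, 0.0, 1.0]] [564.8  78.3 351.6] [[1.0, 0.014, -0.002], [0.014, -0.951, 0.307], [0.002, -0.307, -0.952]]
```

View pics/wrist1.png

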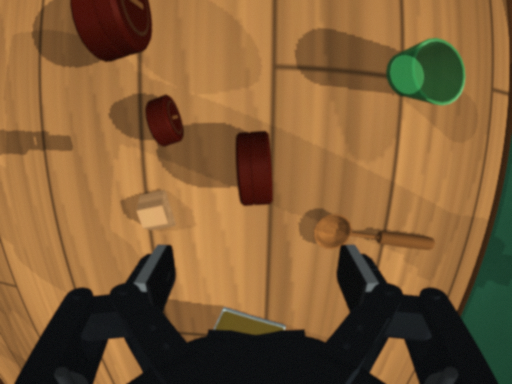

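```bash
cat >> h.py <<'E'
def wray(d,u,v):
    K=d['mtx'];R=d['R'];t=d['t'].ravel()
    a=np.array([(u-K[0,2])/K[0,0],(v-K[1,2])/K[1,1]]); th=np.hypot(*a)
    c=np.array([a[0]*np.sinc(th/np.pi),a[1]*np.sinc(th/np.pi),np.cos(th)])
    return -R.T@t, R.T@c
def wonz(d,u,v,z):
    o,r=wray(d,u,v); return o+r*(z-o[2])/r[2]
def redmask(d):
    p=np.array(d['pixels']); q=p.astype(int)
    return ((q[...,1]<0.52*q[...,0])&(q[...,0]>40)&(q[...,0]<150)).astype(np.uint8)
E
cat > boxw.py <<'E'
import sys
from h import *
fn,u0,v0=sys.argv[1],int(sys.argv[2]),int(sys.argv[3])
d=load(fn); m=redmask(d)
n,l,st,ce=cv2.connectedComponentsWithStats(m); i=l[v0,u0]; assert i>0
print(st[i])
x,y,w,h,_=st[i]
o,_r=wray(d,0,0)
# yc from v extents: tangent rays to circle of radius 40 centre (yc,40) in yz plane
us=x+w/2-.5
def tang(v):
    # solve yc: distance from (yc,40) to ray =40
    o,r=wray(d,us,v); r2=np.array([r[1],r[2]]);r2/=np.linalg.norm(r2)
    nrm=np.array([-r2[1],r2[0]])
    # nrm.( (yc,40)-(oy,oz)) = +-40
    return [(s*40-nrm[1]*(40-o[2]))/nrm[0]+o[1] for s in (1,-1)]
A=tang(y-.5);B=tang(y+h-.5); print('yc cand',np.round(A,1),np.round(B,1))
best=min(((a,b) for a in A for b in B),key=lambda s:abs(s[0]-s[1])); yc=np.mean(best)
L=[]
for v in range(y+6,y+h-6):
    c=np.where(l[v]==i)[0]; out=[]
    for u in (c.min()-.5,c.max()+.5):
        o,r=wray(d,u,v)
        a=r[1]**2+r[2]**2;b=2*((o[1]-yc)*r[1]+(o[2]-40)*r[2]);cc=(o[1]-yc)**2+(o[2]-40)**2-1600
        D=b*b-4*a*cc
        if D<0: break
        out.append(o+r*(-b-D**.5)/(2*a))
    if len(out)==2: L.append(((out[0]+out[1])/2).tolist()+[out[1][0]-out[0][0]])
L=np.array(L); k=np.polyfit(L[:,1],L[:,0],1)
print('yc',yc.round(1),'thick',np.median(L[:,3]).round(1),'heading psi deg',np.degrees(-np.arctan(k[0])).round(2),'xc',np.polyval(k,yc).round(1))
E
python3 boxw.py wrist1 255 170
python3 - <<'E'
from h import *
d=load('wrist1');p=d['pixels']
c=cv2.cvtColor(p[120:240,110:290],cv2.COLOR_RGB2BGR);cv2.imwrite('pics/w1c.png',cv2.resize(c,None,fx=4.4,fy=4.4,interpolation=cv2.INTER_CUBIC))
E
```

```text
[ 236  132   37   73 2221]
yc cand [84.   3.5] [  5.1 -80.2]
yc 4.3 thick 32.3 heading psi deg 4.32 xc 564.1
```

View pics/w1c.png

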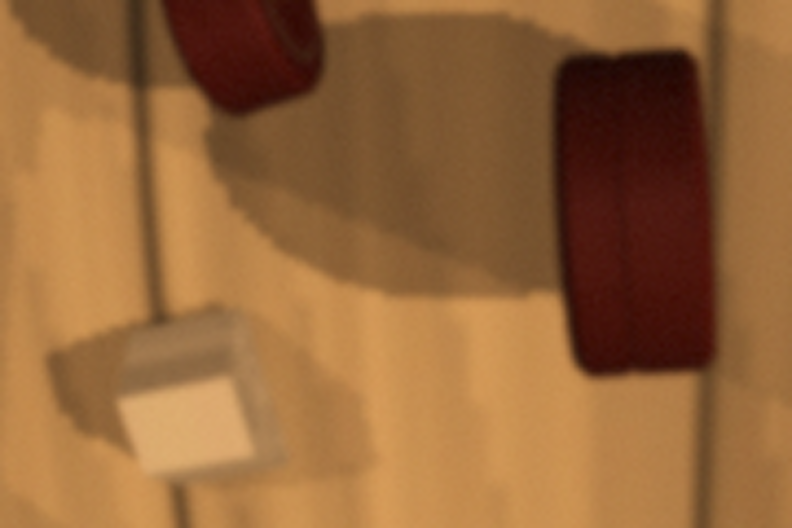

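```bash
python3 -m handwheel '[{"grip":85,"tx":-2,"ty":0,"tz":0,"wx":0,"wy":-0.065,"wz":0},{"grip":85,"tx":-2,"ty":25,"tz":-0.5,"wx":0,"wy":0,"wz":0},{"grip":85,"tx":0,"ty":30,"tz":0,"wx":0,"wy":0,"wz":0},{"grip":85,"tx":0,"ty":30,"tz":0,"wx":0,"wy":0,"wz":0},{"grip":85,"tx":0,"ty":20,"tz":0,"wx":0,"wy":0,"wz":0},{"grip":85,"tx":0,"ty":0,"tz":0,"wx":0,"wy":0,"wz":0}]' 20
python3 -c "
from h import *
rep();print(go([564.1,4.2,35]).round(1))
cap('wrist','wrist2')"
python3 boxw.py wrist2 255 170
```

```text
time_s: 3.08
eef_pos: [561.3, -0.6, 102.6]
ee_rot: [-0.517, 0.519, -0.484, 0.479]
force: [-1.0, -0.8, -0.9]
grip_width: 0.995
t 3.08 pos [561.3  -0.6 102.6] yaw 4.19 Ry [-0.007  0.001 -1.   ] F [-1.  -0.8 -0.9] g 85.0
[-4.4 67.6  3.6]
[ 233  148   54  108 5264]
yc cand [84.5  3.4] [  5.2 -87.2]
yc 4.3 thick 32.3 heading psi deg 4.31 xc 564.1
```

View pics/wrist2.png

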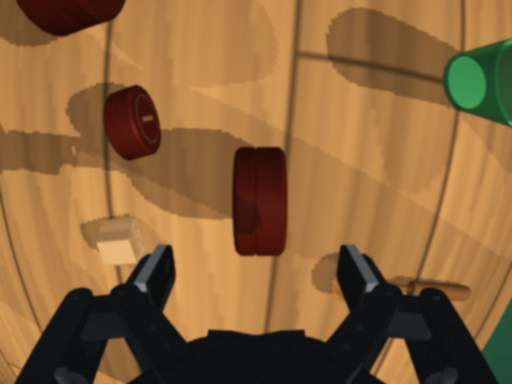

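```bash
python3 -m handwheel '[{"grip":85,"tx":-4.4,"ty":10,"tz":3.6,"wx":0,"wy":0,"wz":0},{"grip":85,"tx":0,"ty":20,"tz":0,"wx":0,"wy":0,"wz":0},{"grip":85,"tx":0,"ty":20,"tz":0,"wx":0,"wy":0,"wz":0},{"grip":85,"tx":0,"ty":17,"tz":0,"wx":0,"wy":0,"wz":0},{"grip":85,"tx":0,"ty":0,"tz":0,"wx":0,"wy":0,"wz":0},{"grip":60,"tx":0,"ty":0,"tz":0,"wx":0,"wy":0,"wz":0},{"grip":45,"tx":0,"ty":0,"tz":0,"wx":0,"wy":0,"wz":0},{"grip":42,"tx":0,"ty":0,"tz":0,"wx":0,"wy":0,"wz":0}]' 20
python3 -c "
from h import *
rep();print(go([564.1,4.2,35]).round(1))
cap('wrist','wrist3')"
python3 boxw.py wrist3 258 190
```

```text
time_s: 3.8
eef_pos: [567.9, 4.8, 40.9]
ee_rot: [0.519, -0.518, 0.48, -0.482]
force: [-0.1, 0.4, -0.2]
grip_width: 0.598
t 3.8 pos [567.9   4.8  40.9] yaw 4.3 Ry [ 0.003 -0.001 -1.   ] F [-0.1  0.4 -0.2] g 51.0
[ 0.3  5.9 -3.8]
[  205   175    79   145 10394]
yc cand [86.7  3.9] [   5.8 -103. ]
yc 4.9 thick 31.9 heading psi deg 4.21 xc 563.9
```

View pics/wrist3.png

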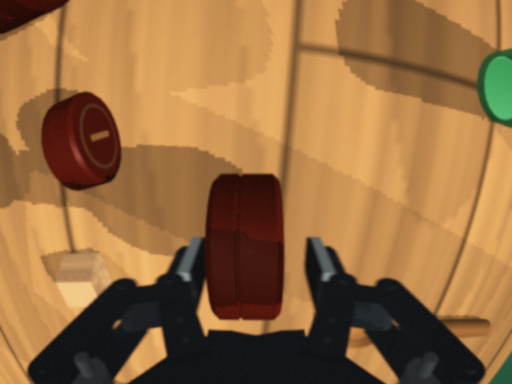

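```bash
python3 -m handwheel '[{"grip":50,"tx":0,"ty":5,"tz":-3.8,"wx":0,"wy":0,"wz":0},{"grip":42,"tx":0,"ty":0,"tz":0,"wx":0,"wy":0,"wz":0},{"grip":42,"tx":0,"ty":0,"tz":0,"wx":0,"wy":0,"wz":0}]' 20
python3 -c "
from h import *
rep();print(go([564.0,4.5,35]).round(1))
cap('wrist','wrist4')"
python3 boxw.py wrist4 245 220
```

```text
time_s: 4.1
eef_pos: [562.8, 4.7, 34.2]
ee_rot: [-0.518, 0.518, -0.481, 0.481]
force: [0.2, 1.2, -0.4]
grip_width: 0.493
t 4.1 pos [562.8   4.7  34.2] yaw 4.29 Ry [-0.  0. -1.] F [ 0.2  1.2 -0.4] g 42.1
[ 0.3 -0.8  1.2]
[  214   178    85   151 11474]
yc cand [87.4  4.5] [   6.2 -105.5]
yc 5.4 thick 31.9 heading psi deg 4.12 xc 563.8
```

View pics/wrist4.png

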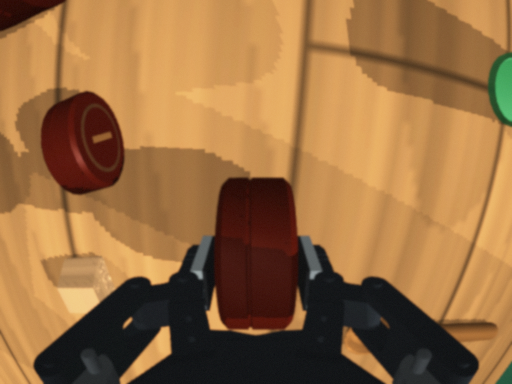

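```bash
python3 -m handwheel '[{"grip":36,"tx":0,"ty":0,"tz":0.5,"wx":0,"wy":0,"wz":0},{"grip":33,"tx":0,"ty":0,"tz":0,"wx":0,"wy":0,"wz":0},{"grip":33,"tx":0,"ty":0,"tz":0,"wx":0,"wy":0,"wz":0},{"grip":33,"tx":0,"ty":0,"tz":0,"wx":0,"wy":0,"wz":0}]' 20
python3 -c "
from h import *
rep()"
python3 -m handwheel '[{"grip":33,"tx":0,"ty":0,"tz":0,"wx":0,"wy":0.034,"wz":0},{"grip":33,"tx":0,"ty":0,"tz":0,"wx":0,"wy":0.034,"wz":0},{"grip":33,"tx":0,"ty":0,"tz":0,"wx":0,"wy":0.034,"wz":0},{"grip":33,"tx":0,"ty":0,"tz":0,"wx":0,"wy":0.034,"wz":0},{"grip":33,"tx":0,"ty":0,"tz":0,"wx":0,"wy":0,"wz":0},{"grip":33,"tx":0,"ty":0,"tz":0,"wx":0,"wy":0,"wz":0}]' 20
python3 -c "
from h import *
rep()
cap('wrist','wrist5')"
python3 boxw.py wrist5 255 220
```

```text
time_s: 4.48
eef_pos: [563.8, 4.6, 34.5]
ee_rot: [0.518, -0.518, 0.481, -0.481]
force: [-1.2, -0.1, 1.0]
grip_width: 0.396
t 4.48 pos [563.8   4.6  34.5] yaw 4.3 Ry [ 0. -0. -1.] F [-1.2 -0.1  1. ] g 33.8
time_s: 4.98
eef_pos: [563.7, 4.7, 34.4]
ee_rot: [-0.485, 0.485, -0.515, 0.515]
force: [0.4, -0.0, 1.4]
grip_width: 0.396
t 4.98 pos [563.7   4.7  34.4] yaw -3.44 Ry [ 0. -0. -1.] F [ 0.4 -0.   1.4] g 33.9
[  215   178    83   150 11323]
yc cand [87.4  4.5] [   6.7 -104.8]
yc 5.6 thick 31.9 heading psi deg -3.19 xc 564.8
```

View pics/wrist5.png

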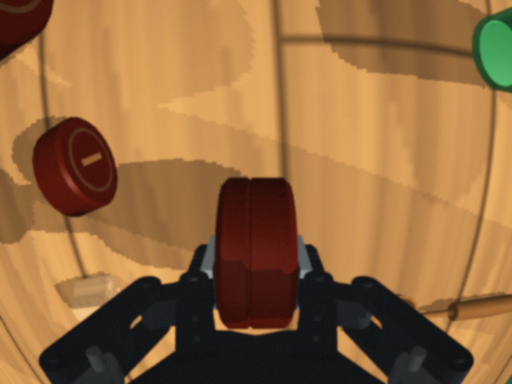

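```bash
python3 -m handwheel '[{"grip":38,"tx":0,"ty":0,"tz":0,"wx":0,"wy":0,"wz":0},{"grip":60,"tx":0,"ty":0,"tz":0,"wx":0,"wy":0,"wz":0},{"grip":60,"tx":0,"ty":0,"tz":0,"wx":0,"wy":0,"wz":0},{"grip":60,"tx":0,"ty":0,"tz":0,"wx":0,"wy":0,"wz":0},{"grip":60,"tx":15,"ty":0,"tz":0,"wx":0,"wy":0,"wz":0},{"grip":60,"tx":25,"ty":0,"tz":0,"wx":0,"wy":0,"wz":0},{"grip":60,"tx":25,"ty":0,"tz":0,"wx":0,"wy":0,"wz":0},{"grip":12,"tx":10,"ty":5,"tz":0,"wx":0,"wy":0,"wz":0},{"grip":12,"tx":0,"ty":5,"tz":0,"wx":0,"wy":0,"wz":0},{"grip":12,"tx":0,"ty":0,"tz":0,"wx":0,"wy":0,"wz":0}]' 20
python3 -c "
from h import *
rep()
cap('wrist','wrist6')
cap('top','top6')"
python3 boxw.py wrist6 255 130
```

```text
time_s: 5.87
eef_pos: [558.3, -69.7, 23.0]
ee_rot: [0.484, -0.485, 0.516, -0.514]
force: [-0.2, 1.0, 0.1]
grip_width: 0.286
t 5.87 pos [558.3 -69.7  23. ] yaw -3.54 Ry [-0.002  0.001 -1.   ] F [-0.2  1.   0.1] g 24.4
[  202    12   113   190 19621]
yc cand [87.8  4.3] [  6. -79.]
yc 5.2 thick 31.8 heading psi deg -3.0 xc 564.6
```

View pics/wrist6.png

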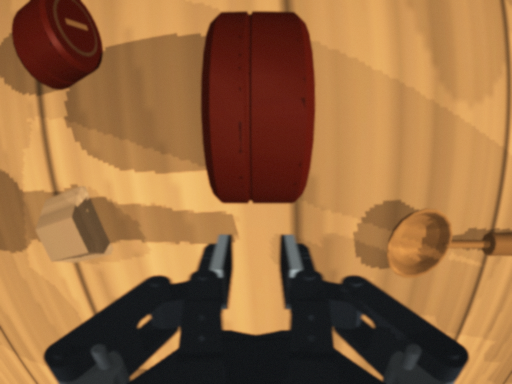

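View pics/top6.png

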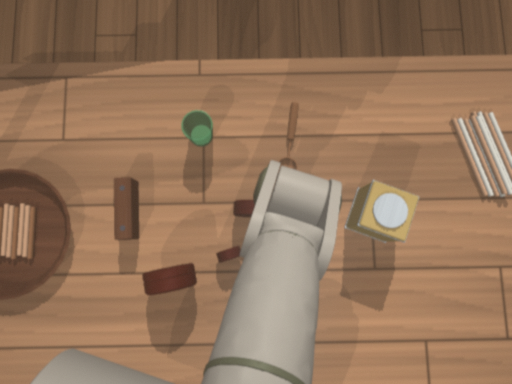

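```bash
python3 -m handwheel '[{"grip":12,"tx":-6,"ty":-1,"tz":2.5,"wx":0,"wy":0,"wz":0},{"grip":12,"tx":-6,"ty":0,"tz":0,"wx":0,"wy":0,"wz":0},{"grip":12,"tx":-4,"ty":0,"tz":0,"wx":0,"wy":0,"wz":0},{"grip":12,"tx":-3,"ty":0,"tz":0,"wx":0,"wy":0,"wz":0},{"grip":12,"tx":-3,"ty":0,"tz":0,"wx":0,"wy":0,"wz":0},{"grip":12,"tx":-3,"ty":0,"tz":0,"wx":0,"wy":0,"wz":0},{"grip":12,"tx":-3,"ty":0,"tz":0,"wx":0,"wy":0,"wz":0},{"grip":12,"tx":-3,"ty":0,"tz":0,"wx":0,"wy":0,"wz":0}]' 20
python3 -c "
from h import *
rep()
cap('wrist','wrist7')"
python3 boxw.py wrist7 255 130
```

```text
time_s: 6.63
eef_pos: [563.4, -39.2, 25.3]
ee_rot: [-0.484, 0.484, -0.515, 0.515]
force: [-0.3, 0.5, 0.4]
grip_width: 0.135
t 6.63 pos [563.4 -39.2  25.3] yaw -3.5 Ry [-0. -0. -1.] F [-0.3  0.5  0.4] g 11.6
[  196    72   105   183 17636]
yc cand [91.1 10.7] [ 12.1 -80.3]
yc 11.4 thick 31.8 heading psi deg -2.96 xc 565.2
```

View pics/wrist7.png

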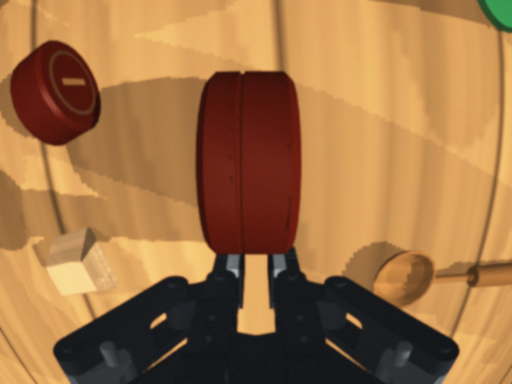

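```bash
python3 -m handwheel '[{"grip":12,"tx":-3,"ty":0,"tz":-0.5,"wx":0,"wy":-0.006,"wz":0},{"grip":12,"tx":-4,"ty":0,"tz":0,"wx":0,"wy":0,"wz":0},{"grip":12,"tx":-4,"ty":0,"tz":0,"wx":0,"wy":0,"wz":0},{"grip":12,"tx":-4,"ty":0,"tz":0,"wx":0,"wy":0,"wz":0},{"grip":12,"tx":-4,"ty":0,"tz":0,"wx":0,"wy":0,"wz":0},{"grip":12,"tx":-4,"ty":0,"tz":0,"wx":0,"wy":0,"wz":0},{"grip":12,"tx":-4,"ty":0,"tz":0,"wx":0,"wy":0,"wz":0},{"grip":12,"tx":-4,"ty":0,"tz":0,"wx":0,"wy":0,"wz":0},{"grip":12,"tx":-4,"ty":0,"tz":0,"wx":0,"wy":0,"wz":0},{"grip":12,"tx":-4,"ty":0,"tz":0,"wx":0,"wy":0,"wz":0}]' 20
python3 -c "
from h import *
rep()
cap('wrist','wrist8')"
python3 boxw.py wrist8 255 130
```

```text
time_s: 7.52
eef_pos: [565.1, 0.0, 25.3]
ee_rot: [-0.486, 0.486, -0.514, 0.514]
force: [-0.5, 0.5, 0.2]
grip_width: 0.139
t 7.52 pos [565.1   0.   25.3] yaw -3.15 Ry [ 0.  0. -1.] F [-0.5  0.5  0.2] g 11.9
[  199    72   105   184 17623]
yc cand [130.1  49.8] [ 50.7 -41.9]
yc 50.3 thick 31.8 heading psi deg -2.78 xc 567.3
```

View pics/wrist8.png

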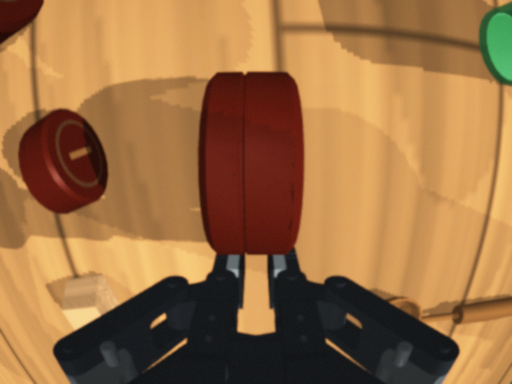

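Run:
```python
from h import *
d=cap('scene','scene8')
c=cv2.cvtColor(d['pixels'][130:230,200:340],cv2.COLOR_RGB2BGR);cv2.imwrite('pics/s8c.png',cv2.resize(c,None,fx=5,fy=5,interpolation=cv2.INTER_CUBIC))
```

```text
(no output)
```

View pics/s8c.png

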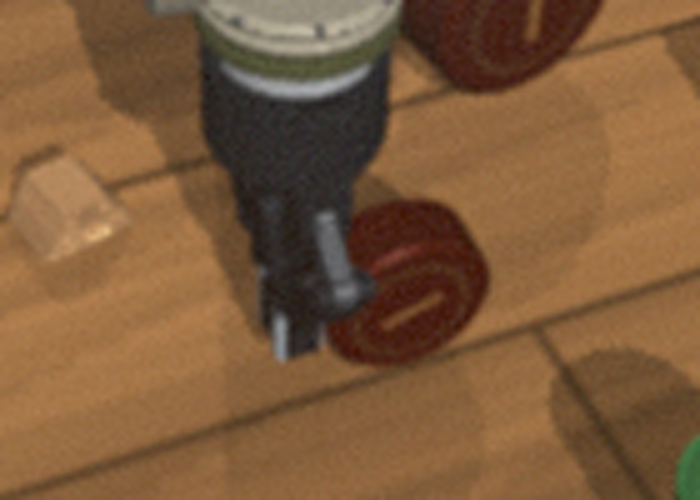

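```bash
python3 -m handwheel '[{"grip":12,"tx":-4,"ty":0,"tz":0,"wx":0,"wy":0,"wz":0},{"grip":12,"tx":-4,"ty":0,"tz":0,"wx":0,"wy":0,"wz":0},{"grip":12,"tx":-4,"ty":0,"tz":0,"wx":0,"wy":0,"wz":0},{"grip":12,"tx":-4,"ty":0,"tz":0,"wx":0,"wy":0,"wz":0},{"grip":12,"tx":-4,"ty":0,"tz":0,"wx":0,"wy":0,"wz":0},{"grip":12,"tx":-4,"ty":0,"tz":0,"wx":0,"wy":0,"wz":0},{"grip":12,"tx":-4,"ty":0,"tz":0,"wx":0,"wy":0,"wz":0},{"grip":12,"tx":-4,"ty":0,"tz":0,"wx":0,"wy":0,"wz":0},{"grip":12,"tx":-4,"ty":0,"tz":0,"wx":0,"wy":0,"wz":0},{"grip":12,"tx":-4,"ty":0,"tz":0,"wx":0,"wy":0,"wz":0}]' 20
python3 -c "
from h import *
rep()
cap('wrist','wrist9')"
python3 boxw.py wrist9 255 130
```

```text
time_s: 8.45
eef_pos: [567.3, 39.9, 25.3]
ee_rot: [0.486, -0.486, 0.514, -0.514]
force: [0.6, -0.7, 0.1]
grip_width: 0.141
t 8.45 pos [567.3  39.9  25.3] yaw -3.15 Ry [-0. -0. -1.] F [ 0.6 -0.7  0.1] g 12.0
[  199    73   105   183 17639]
yc cand [169.6  89.3] [90.6 -2. ]
yc 90.0 thick 31.9 heading psi deg -2.71 xc 569.4
```

```bash
python3 -m handwheel '[{"grip":12,"tx":-4,"ty":0,"tz":0,"wx":0,"wy":0,"wz":0},{"grip":12,"tx":-4,"ty":0,"tz":0,"wx":0,"wy":0,"wz":0},{"grip":12,"tx":-4,"ty":0,"tz":0,"wx":0,"wy":0,"wz":0},{"grip":12,"tx":-4,"ty":0,"tz":0,"wx":0,"wy":0,"wz":0},{"grip":12,"tx":-4,"ty":0,"tz":0,"wx":0,"wy":0,"wz":0},{"grip":12,"tx":-4,"ty":0,"tz":0,"wx":0,"wy":0,"wz":0},{"grip":12,"tx":-4,"ty":0,"tz":0,"wx":0,"wy":0,"wz":0},{"grip":12,"tx":-4,"ty":0,"tz":0,"wx":0,"wy":0,"wz":0},{"grip":12,"tx":-4,"ty":0,"tz":0,"wx":0,"wy":0,"wz":0},{"grip":12,"tx":-4,"ty":0,"tz":0,"wx":0,"wy":0,"wz":0}]' 20
python3 -c "
from h import *
rep()
cap('wrist','wrist10');cap('top','top10')"
python3 boxw.py wrist10 255 130
```

```text
time_s: 9.33
eef_pos: [569.5, 79.9, 25.3]
ee_rot: [0.486, -0.486, 0.514, -0.514]
force: [0.6, 0.5, 0.1]
grip_width: 0.143
t 9.33 pos [569.5  79.9  25.3] yaw -3.15 Ry [-0.  0. -1.] F [0.6 0.5 0.1] g 12.2
[  198    72   106   184 17632]
yc cand [210.  129.7] [130.6  38. ]
yc 130.1 thick 31.9 heading psi deg -2.74 xc 571.6
```

View pics/wrist10.png

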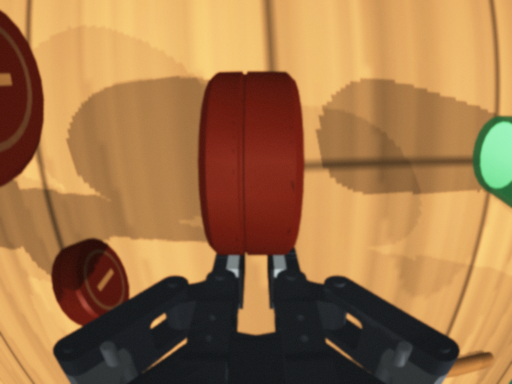

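View pics/top10.png

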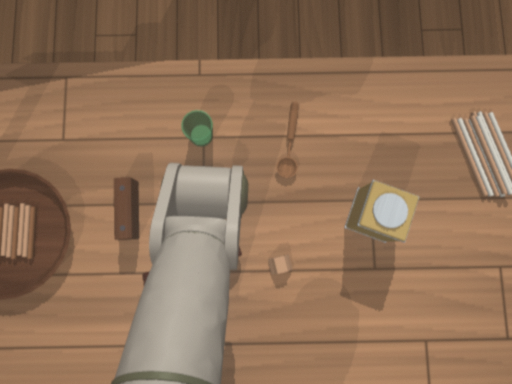

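```bash
python3 -m handwheel '[{"grip":12,"tx":-4,"ty":0,"tz":0,"wx":0,"wy":0,"wz":0},{"grip":12,"tx":-4,"ty":0,"tz":0,"wx":0,"wy":0,"wz":0},{"grip":12,"tx":-4,"ty":0,"tz":0,"wx":0,"wy":0,"wz":0},{"grip":12,"tx":-4,"ty":0,"tz":0,"wx":0,"wy":0,"wz":0},{"grip":12,"tx":-4,"ty":0,"tz":0,"wx":0,"wy":0,"wz":0},{"grip":12,"tx":-4,"ty":0,"tz":0,"wx":0,"wy":0,"wz":0},{"grip":12,"tx":-4,"ty":0,"tz":0,"wx":0,"wy":0,"wz":0},{"grip":12,"tx":-4,"ty":0,"tz":0,"wx":0,"wy":0,"wz":0},{"grip":12,"tx":-3,"ty":0,"tz":0,"wx":0,"wy":0,"wz":0},{"grip":12,"tx":-2,"ty":0,"tz":0,"wx":0,"wy":0,"wz":0}]' 20
python3 -m handwheel '[{"grip":12,"tx":-1,"ty":0,"tz":0,"wx":0,"wy":0,"wz":0},{"grip":12,"tx":0,"ty":0,"tz":0,"wx":0,"wy":0,"wz":0},{"grip":12,"tx":6,"ty":0,"tz":0,"wx":0,"wy":0,"wz":0},{"grip":12,"tx":12,"ty":0,"tz":0,"wx":0,"wy":0,"wz":0},{"grip":62,"tx":10,"ty":0,"tz":0,"wx":0,"wy":0,"wz":0},{"grip":62,"tx":0,"ty":-5,"tz":0,"wx":0,"wy":0,"wz":0},{"grip":62,"tx":0,"ty":-5,"tz":0,"wx":0,"wy":0,"wz":0},{"grip":62,"tx":0,"ty":0,"tz":0,"wx":0,"wy":0,"wz":0}]' 20
python3 -c "
from h import *
rep()
cap('wrist','wrist11')"
python3 boxw.py wrist11 255 130
```

```text
time_s: 10.27
eef_pos: [571.5, 116.9, 25.3]
ee_rot: [0.486, -0.486, 0.513, -0.513]
force: [-0.2, 0.3, 0.6]
grip_width: 0.141
time_s: 10.93
eef_pos: [570.7, 89.2, 36.7]
ee_rot: [-0.486, 0.485, -0.513, 0.514]
force: [-0.1, 1.1, 0.3]
grip_width: 0.701
t 10.93 pos [570.7  89.2  36.7] yaw -3.19 Ry [ 0.002 -0.    -1.   ] F [-0.1  1.1  0.3] g 59.9
[  200     0    99   162 14901]
yc cand [257.8 173.2] [178.8  97. ]
yc 176.0 thick 31.9 heading psi deg -2.72 xc 574.1
```

View pics/wrist11.png

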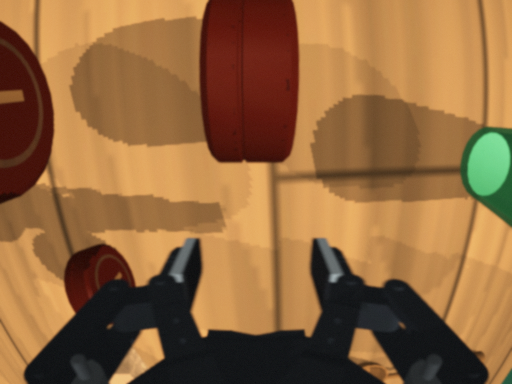

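Run:
```python
from h import *
d=load('scene0')
c=cv2.cvtColor(d['pixels'][125:205,330:410],cv2.COLOR_RGB2BGR);cv2.imwrite('pics/st.png',cv2.resize(c,None,fx=7,fy=7,interpolation=cv2.INTER_CUBIC))
d=load('top0')
c=cv2.cvtColor(d['pixels'][165:250,95:165],cv2.COLOR_RGB2BGR);cv2.imwrite('pics/st2.png',cv2.resize(c,None,fx=7,fy=7,interpolation=cv2.INTER_CUBIC))
```

View pics/st.png

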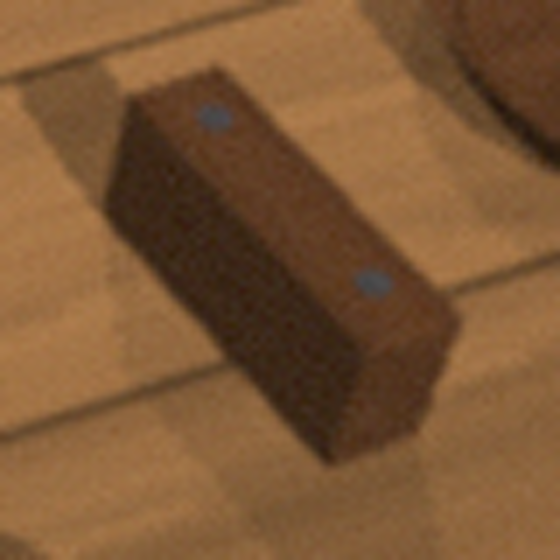

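View pics/st2.png

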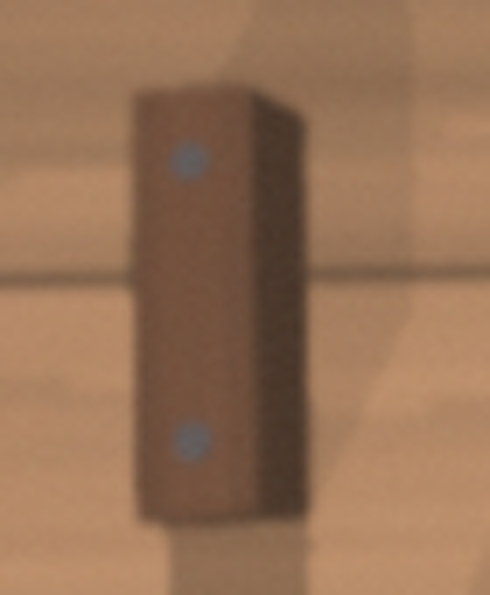

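Run:
```python
from h import *
f=lambda d,ou,ov,L,z:np.array([onz(d,ou+(X+.5)/7-.5,ov+(Y+.5)/7-.5,z)[:2] for X,Y in L]).round(1)
A=f(load('scene0'),330,125,[(130,100),(218,68),(462,322),(362,350)],60)
B=f(load('top0'),95,165,[(133,92),(252,88),(258,520),(139,522)],60)
sA=f(load('scene0'),330,125,[(215,116),(374,282)],60);sB=f(load('top0'),95,165,[(190,160),(193,441)],60)
print(A.tolist(),A.mean(0),B.tolist(),B.mean(0));print(sA.tolist(),sA.mean(0),sB.tolist(),sB.mean(0))
for s in(sA,sB): print(np.degrees(np.arctan2(*(s[0]-s[1])[::-1])) if s[0][0]>s[1][0] else np.degrees(np.arctan2(*(s[1]-s[0])[::-1])))
print('base face edge scene',f(load('scene0'),330,125,[(108,205),(333,465)],0).tolist(),'top',f(load('top0'),95,165,[(304,115),(309,518)],0).tolist())
```

```text
[[508.3, 267.9], [505.5, 306.1], [643.4, 309.9], [641.5, 272.4]] [574.675 289.075] [[637.7, 313.9], [638.3, 275.5], [499.7, 270.1], [499.7, 307.7]] [568.85 291.8 ]
[[526.9, 290.9], [617.0, 294.2]] [571.95 292.55] [[615.2, 294.9], [525.0, 291.3]] [570.1 293.1]
2.0975759630429742
2.28553647676909
base face edge scene [[500.6, 276.1], [640.4, 279.1]] top [[639.7, 276.8], [501.2, 271.9]]
```

```bash
python3 -c "
from h import *
print(go([574.1,178,35]).round(1))"
python3 -m handwheel '[{"grip":62,"tx":-10,"ty":0.5,"tz":0,"wx":0,"wy":-0.006,"wz":0},{"grip":62,"tx":-15,"ty":0.5,"tz":0,"wx":0,"wy":0,"wz":0},{"grip":62,"tx":-15,"ty":0.5,"tz":0,"wx":0,"wy":0,"wz":0},{"grip":62,"tx":-15,"ty":0,"tz":0,"wx":0,"wy":0,"wz":0},{"grip":62,"tx":-15,"ty":0,"tz":0,"wx":0,"wy":0,"wz":0},{"grip":62,"tx":-12,"ty":0,"tz":0,"wx":0,"wy":0,"wz":0},{"grip":62,"tx":-6,"ty":0,"tz":0,"wx":0,"wy":0,"wz":0},{"grip":44,"tx":0,"ty":0,"tz":0,"wx":0,"wy":0,"wz":0},{"grip":42,"tx":0,"ty":0,"tz":0,"wx":0,"wy":0,"wz":0}]' 20
python3 -c "
from h import *
rep()
cap('wrist','wrist12')"
python3 boxw.py wrist12 255 230
```

```text
[-88.6   1.2  -1.3]
time_s: 11.73
eef_pos: [574.3, 177.4, 33.7]
ee_rot: [0.488, -0.488, 0.512, -0.512]
force: [-0.1, -0.2, 0.2]
grip_width: 0.495
t 11.73 pos [574.3 177.4  33.7] yaw -2.77 Ry [-0. -0. -1.] F [-0.1 -0.2  0.2] g 42.2
[  211   179    86   150 11633]
yc cand [260. 177.] [179.5  67.7]
yc 178.3 thick 32.0 heading psi deg -2.96 xc 574.2
```

View pics/wrist12.png

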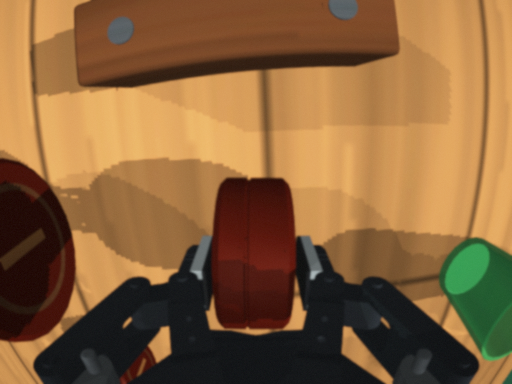

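```bash
python3 -c "
from h import *
d=load('wrist12')
a=wonz(d,120,31,60);b=wonz(d,343,8,60);print(a,b,(a+b)/2,np.degrees(np.arctan2(b[1]-a[1],b[0]-a[0])))
for u,v,z in[(82,86,0),(396,62,0),(75,8,60)]:print(wonz(d,u,v,z))"
python3 -m handwheel '[{"grip":36,"tx":0,"ty":0,"tz":0,"wx":0,"wy":0,"wz":0},{"grip":33,"tx":0,"ty":0,"tz":0,"wx":0,"wy":0,"wz":0},{"grip":33,"tx":0,"ty":0,"tz":0,"wx":0,"wy":0,"wz":0},{"grip":33,"tx":0,"ty":0,"tz":0,"wx":0,"wy":0,"wz":0},{"grip":33,"tx":0,"ty":0,"tz":0,"wx":0,"wy":-0.028,"wz":0},{"grip":33,"tx":0,"ty":0,"tz":0,"wx":0,"wy":-0.028,"wz":0},{"grip":33,"tx":0,"ty":0,"tz":0,"wx":0,"wy":-0.028,"wz":0},{"grip":33,"tx":0,"ty":0,"tz":0,"wx":0,"wy":0,"wz":0},{"grip":33,"tx":0,"ty":0,"tz":0,"wx":0,"wy":0,"wz":0}]' 20
python3 -c "
from h import *
rep()
cap('wrist','wrist13')"
python3 boxw.py wrist13 255 230
```

```text
[525.28286731 289.7434137   60.        ] [615.03301648 292.49810745  60.        ] [570.15794189 291.12076057  60.        ] 1.7580226092501294
[4.66836913e+02 2.76483577e+02 2.84217094e-14]
[667.14481036 279.23876177   0.        ]
[502.52438884 306.24842891  60.        ]
time_s: 12.53
eef_pos: [574.5, 177.2, 33.8]
ee_rot: [0.508, -0.508, 0.491, -0.491]
force: [0.5, 1.0, 0.7]
grip_width: 0.394
t 12.53 pos [574.5 177.2  33.8] yaw 1.95 Ry [ 0. -0. -1.] F [0.5 1.  0.7] g 33.6
[  214   177    84   151 11643]
yc cand [260.6 177.7] [179.8  68.3]
yc 178.8 thick 32.1 heading psi deg 1.89 xc 575.4
```

```bash
python3 -m handwheel '[{"grip":38,"tx":0,"ty":0,"tz":0,"wx":0,"wy":0,"wz":0},{"grip":60,"tx":0,"ty":0,"tz":0,"wx":0,"wy":0,"wz":0},{"grip":60,"tx":0,"ty":0,"tz":0,"wx":0,"wy":0,"wz":0},{"grip":60,"tx":0,"ty":0,"tz":0,"wx":0,"wy":0,"wz":0},{"grip":60,"tx":15,"ty":0,"tz":0,"wx":0,"wy":0,"wz":0},{"grip":60,"tx":25,"ty":0,"tz":0,"wx":0,"wy":0,"wz":0},{"grip":60,"tx":20,"ty":0,"tz":0,"wx":0,"wy":0,"wz":0},{"grip":12,"tx":10,"ty":4,"tz":0,"wx":0,"wy":0,"wz":0},{"grip":12,"tx":0,"ty":5,"tz":0,"wx":0,"wy":0,"wz":0},{"grip":12,"tx":0,"ty":0,"tz":0,"wx":0,"wy":0,"wz":0}]' 20
python3 -c "
from h import *
rep()
cap('wrist','wrist14')"
python3 boxw.py wrist14 255 130
```

```text
time_s: 13.42
eef_pos: [576.2, 107.6, 23.6]
ee_rot: [-0.508, 0.509, -0.492, 0.491]
force: [0.0, 0.1, -0.4]
grip_width: 0.283
t 13.42 pos [576.2 107.6  23.6] yaw 1.96 Ry [-0.002  0.    -1.   ] F [ 0.   0.1 -0.4] g 24.2
[  202    23   111   189 19307]
yc cand [260.1 177.4] [179.   92.9]
yc 178.2 thick 31.8 heading psi deg 1.83 xc 575.2
```

View pics/wrist14.png

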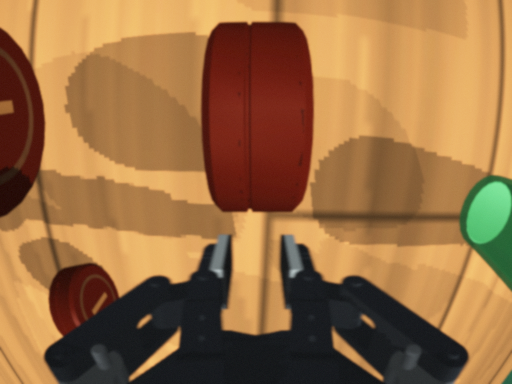

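```bash
python3 -m handwheel '[{"grip":12,"tx":-6,"ty":-1,"tz":1,"wx":0,"wy":0,"wz":0},{"grip":12,"tx":-5,"ty":0,"tz":0,"wx":0,"wy":0,"wz":0},{"grip":12,"tx":-4,"ty":0,"tz":0,"wx":0,"wy":0,"wz":0},{"grip":12,"tx":-3,"ty":0,"tz":0,"wx":0,"wy":0,"wz":0},{"grip":12,"tx":-3,"ty":0,"tz":0,"wx":0,"wy":0,"wz":0},{"grip":12,"tx":-3,"ty":0,"tz":0,"wx":0,"wy":0,"wz":0},{"grip":12,"tx":-3,"ty":0,"tz":0,"wx":0,"wy":0,"wz":0},{"grip":12,"tx":-3,"ty":0,"tz":0,"wx":0,"wy":0,"wz":0},{"grip":12,"tx":-3,"ty":0,"tz":0,"wx":0,"wy":0,"wz":0},{"grip":12,"tx":-3,"ty":0,"tz":0,"wx":0,"wy":0,"wz":0}]' 20
python3 -m handwheel '[{"grip":12,"tx":-3,"ty":0,"tz":0,"wx":0,"wy":0,"wz":0},{"grip":12,"tx":-3,"ty":0,"tz":0,"wx":0,"wy":0,"wz":0},{"grip":12,"tx":-3,"ty":0,"tz":0,"wx":0,"wy":0,"wz":0},{"grip":12,"tx":-3,"ty":0,"tz":0,"wx":0,"wy":0,"wz":0},{"grip":12,"tx":-3,"ty":0,"tz":0,"wx":0,"wy":0,"wz":0},{"grip":12,"tx":-2.5,"ty":0,"tz":0,"wx":0,"wy":0,"wz":0},{"grip":12,"tx":-2,"ty":0,"tz":0,"wx":0,"wy":0,"wz":0},{"grip":12,"tx":-2,"ty":0,"tz":0,"wx":0,"wy":0,"wz":0}]' 20
python3 -c "
from h import *
rep()
cap('wrist','wrist15')"
python3 boxw.py wrist15 255 130
```

```text
time_s: 14.3
eef_pos: [576.6, 143.6, 25.8]
ee_rot: [0.509, -0.509, 0.491, -0.491]
force: [-0.2, -0.1, -0.6]
grip_width: 0.138
time_s: 14.97
eef_pos: [575.8, 165.1, 25.8]
ee_rot: [-0.509, 0.509, -0.491, 0.491]
force: [1.1, -1.1, 0.6]
grip_width: 0.143
t 14.97 pos [575.8 165.1  25.8] yaw 2.01 Ry [-0. -0. -1.] F [ 1.1 -1.1  0.6] g 12.2
[  201    71   104   183 17509]
yc cand [295.7 215.3] [216.3 124. ]
yc 215.8 thick 31.9 heading psi deg 1.88 xc 574.0
```

View pics/wrist15.png

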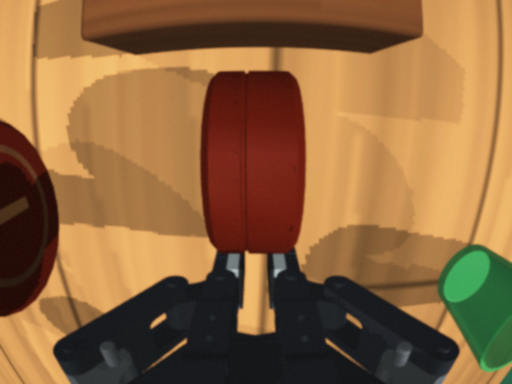

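```bash
python3 -m handwheel '[{"grip":12,"tx":-2,"ty":0,"tz":0,"wx":0,"wy":0,"wz":0},{"grip":12,"tx":-2,"ty":0,"tz":0,"wx":0,"wy":0,"wz":0},{"grip":12,"tx":-2,"ty":0,"tz":0,"wx":0,"wy":0,"wz":0},{"grip":12,"tx":-2,"ty":0,"tz":0,"wx":0,"wy":0,"wz":0},{"grip":12,"tx":-1.5,"ty":0,"tz":0,"wx":0,"wy":0,"wz":0},{"grip":12,"tx":-1.5,"ty":0,"tz":0,"wx":0,"wy":0,"wz":0},{"grip":12,"tx":-1,"ty":0,"tz":0,"wx":0,"wy":0,"wz":0},{"grip":12,"tx":-1,"ty":0,"tz":0,"wx":0,"wy":0,"wz":0}]' 20
python3 -m handwheel '[{"grip":12,"tx":-1,"ty":0,"tz":0,"wx":0,"wy":0,"wz":0},{"grip":12,"tx":-1,"ty":0,"tz":0,"wx":0,"wy":0,"wz":0}]' 20
python3 -c "
from h import *
rep()
cap('wrist','wrist16')"
python3 boxw.py wrist16 255 130
```

```text
time_s: 15.68
eef_pos: [575.3, 178.0, 25.8]
ee_rot: [-0.509, 0.509, -0.491, 0.491]
force: [0.3, -0.3, -0.0]
grip_width: 0.141
time_s: 15.85
eef_pos: [575.3, 179.9, 25.8]
ee_rot: [0.509, -0.509, 0.491, -0.491]
force: [0.2, 0.4, -0.4]
grip_width: 0.144
t 15.85 pos [575.3 179.9  25.8] yaw 2.0 Ry [-0.  0. -1.] F [ 0.2  0.4 -0.4] g 12.3
[  201    71   104   184 17573]
yc cand [310.5 230.1] [230.7 138.2]
yc 230.4 thick 31.8 heading psi deg 1.89 xc 573.4
```

View pics/wrist16.png

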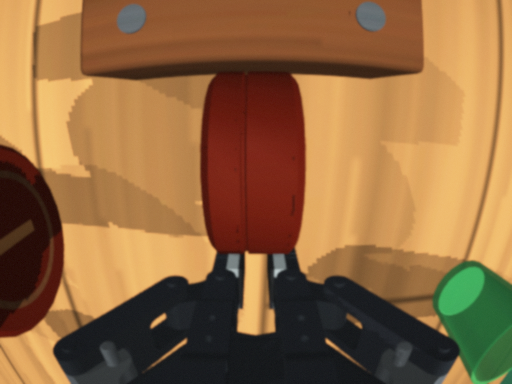

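```bash
python3 -m handwheel '[{"grip":12,"tx":-1,"ty":0,"tz":0,"wx":0,"wy":0,"wz":0}]' 20
python3 -m handwheel '[{"grip":12,"tx":-1,"ty":0,"tz":0,"wx":0,"wy":0,"wz":0}]' 20
python3 -c "
from h import *
rep()"
```

```text
time_s: 15.98
eef_pos: [575.3, 180.8, 25.8]
ee_rot: [0.509, -0.509, 0.491, -0.491]
force: [0.4, -2.0, 0.1]
grip_width: 0.14
time_s: 16.07
eef_pos: [575.2, 181.9, 25.8]
ee_rot: [0.509, -0.509, 0.491, -0.491]
force: [-0.1, -0.3, 0.9]
grip_width: 0.14
t 16.07 pos [575.2 181.9  25.8] yaw 2.0 Ry [ 0. -0. -1.] F [-0.1 -0.3  0.9] g 11.9
```

```bash
python3 -m handwheel '[{"grip":12,"tx":-0.7,"ty":0,"tz":0,"wx":0,"wy":0,"wz":0},{"grip":12,"tx":0,"ty":0,"tz":0,"wx":0,"wy":0,"wz":0}]' 20
python3 -c "
from h import *
rep()
cap('wrist','wrist17');cap('scene','scene17');d=load('scene17');c=cv2.cvtColor(d['pixels'][110:230,270:410],cv2.COLOR_RGB2BGR);cv2.imwrite('pics/s17c.png',cv2.resize(c,None,fx=5,fy=5,interpolation=cv2.INTER_CUBIC))"
python3 boxw.py wrist17 255 130
```

```text
time_s: 16.23
eef_pos: [575.3, 182.0, 25.8]
ee_rot: [-0.508, 0.509, -0.491, 0.491]
force: [0.1, -3.7, 0.9]
grip_width: 0.143
t 16.23 pos [575.3 182.   25.8] yaw 2.02 Ry [ 0.    -0.001 -1.   ] F [ 0.1 -3.7  0.9] g 12.2
[  201    71   104   184 17582]
yc cand [312.6 232.2] [232.8 140.3]
yc 232.5 thick 31.8 heading psi deg 1.98 xc 573.4
```

View pics/s17c.png

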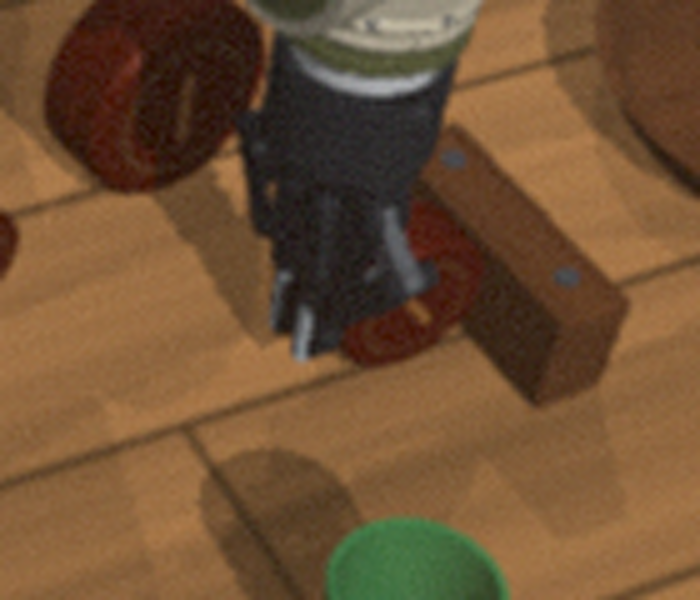

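Box seated: 3.7 N contact at centre (573,232), heading 2.0°. Backing off and going for the chock.

```bash
python3 -m handwheel '[{"grip":12,"tx":1,"ty":0,"tz":0,"wx":0,"wy":0,"wz":0},{"grip":12,"tx":3,"ty":0,"tz":0,"wx":0,"wy":0,"wz":0},{"grip":12,"tx":10,"ty":0,"tz":0,"wx":0,"wy":0,"wz":0},{"grip":12,"tx":20,"ty":-10,"tz":0,"wx":0,"wy":0,"wz":0},{"grip":40,"tx":15,"ty":-30,"tz":0,"wx":0,"wy":0,"wz":0},{"grip":60,"tx":10,"ty":-35,"tz":0,"wx":0,"wy":0,"wz":0},{"grip":75,"tx":0,"ty":-30,"tz":0,"wx":0,"wy":-0.11,"wz":0},{"grip":75,"tx":0,"ty":-20,"tz":0,"wx":0,"wy":-0.12,"wz":0},{"grip":75,"tx":0,"ty":0,"tz":0,"wx":0,"wy":0,"wz":0}]' 20
python3 -c "
from h import *
rep();print(go([437,-63,140]).round(1))
cap('wrist','wrist18');cap('top','top18')"
```

```text
time_s: 17.08
eef_pos: [579.1, 123.0, 155.6]
ee_rot: [0.565, -0.561, 0.426, -0.43]
force: [-0.2, -0.4, 0.6]
grip_width: 0.838
t 17.08 pos [579.1 123.  155.6] yaw 15.48 Ry [ 0.008  0.    -1.   ] F [-0.2 -0.4  0.6] g 71.5
[ 141.3   14.3 -186.7]
```

View pics/wrist18.png

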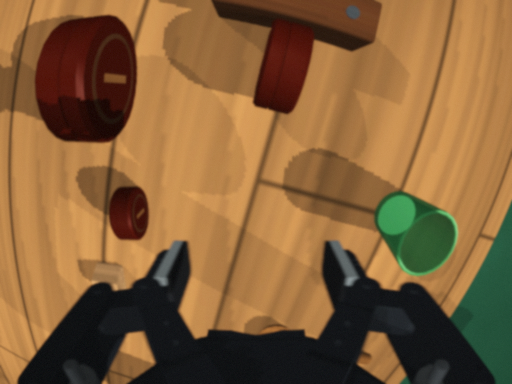

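```bash
python3 -m handwheel '[{"grip":75,"tx":20,"ty":0,"tz":-26,"wx":0,"wy":0,"wz":0},{"grip":75,"tx":20,"ty":0,"tz":-27,"wx":0,"wy":0,"wz":0},{"grip":75,"tx":20,"ty":0,"tz":-27,"wx":0,"wy":0,"wz":0},{"grip":75,"tx":20,"ty":0,"tz":-27,"wx":0,"wy":0,"wz":0},{"grip":75,"tx":20,"ty":0,"tz":-27,"wx":0,"wy":0,"wz":0},{"grip":75,"tx":20,"ty":5,"tz":-27,"wx":0,"wy":0,"wz":0},{"grip":75,"tx":20,"ty":10,"tz":-26,"wx":0,"wy":0,"wz":0},{"grip":75,"tx":0,"ty":0,"tz":0,"wx":0,"wy":0,"wz":0},{"grip":75,"tx":0,"ty":0,"tz":0,"wx":0,"wy":0,"wz":0}]' 20
python3 -c "
from h import *
rep()
cap('wrist','wrist19');d=load('wrist19');cap('top','top19')
c=cv2.cvtColor(d['pixels'][150:290,190:330],cv2.COLOR_RGB2BGR);cv2.imwrite('pics/w19c.png',cv2.resize(c,None,fx=4,fy=4,interpolation=cv2.INTER_CUBIC))"
```

```text
time_s: 17.93
eef_pos: [432.3, -61.1, 134.6]
ee_rot: [-0.561, 0.561, -0.432, 0.43]
force: [0.8, 0.1, 0.0]
grip_width: 0.875
t 17.93 pos [432.3 -61.1 134.6] yaw 14.94 Ry [-0.002  0.001 -1.   ] F [0.8 0.1 0. ] g 74.7
```

View pics/wrist19.png

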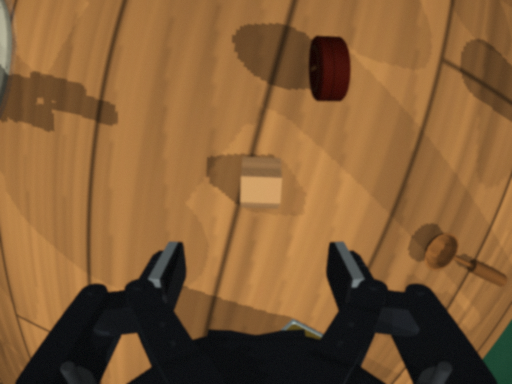

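View pics/w19c.png

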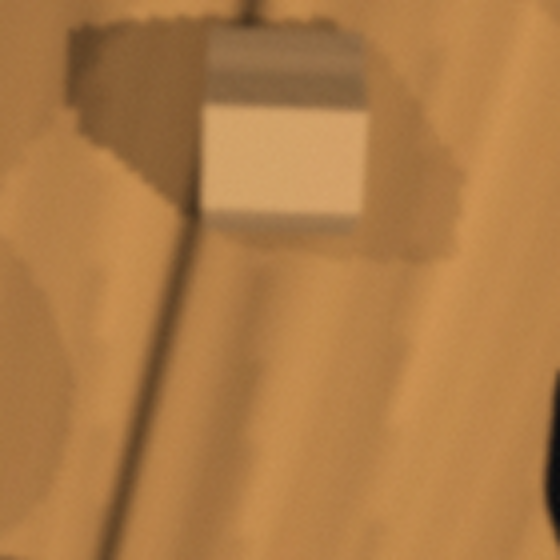

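View pics/top19.png

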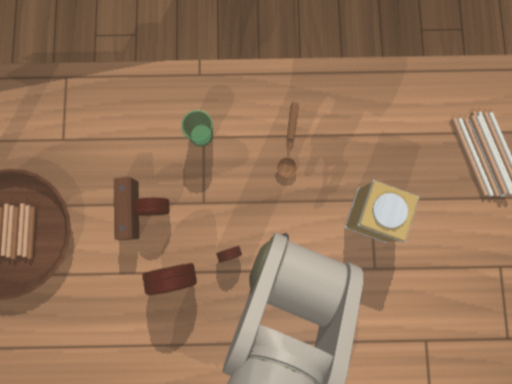

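Run:
```python
from h import *
d=load('wrist19')
P=np.array([wonz(d,190+(X+.5)/4-.5,150+(Y+.5)/4-.5,26) for X,Y in [(204,106),(367,108),(364,214),(202,212)]])
print(P.round(1).tolist(),P.mean(0).round(1))
e=(P[1]-P[0]+P[2]-P[3])/2; print('psi',np.degrees(np.arctan2(e[1],e[0])).round(2),np.linalg.norm(e),np.linalg.norm(P[3]-P[0]))
ps=np.radians(15.2); h=np.array([-np.sin(ps),np.cos(ps)]); c=P.mean(0)[:2]-5*h
print('tcp target',c.round(1), go([*c,9]).round(1))
```

```text
[[417.0, -53.3, 26.0], [451.5, -44.5, 26.0], [457.8, -68.3, 26.0], [422.5, -77.3, 26.0]] [437.2 -60.9  26. ]
psi 14.28 35.9868034343757 24.592673539942783
tcp target [438.5 -65.7] [  6.8 126.3   3.4]
```

```bash
python3 -m handwheel '[{"grip":75,"tx":6,"ty":20,"tz":4,"wx":0,"wy":0.006,"wz":0},{"grip":75,"tx":0,"ty":25,"tz":0,"wx":0,"wy":0,"wz":0},{"grip":75,"tx":0,"ty":25,"tz":0,"wx":0,"wy":0,"wz":0},{"grip":75,"tx":0,"ty":20,"tz":0,"wx":0,"wy":0,"wz":0},{"grip":65,"tx":0,"ty":12,"tz":0,"wx":0,"wy":0,"wz":0},{"grip":60,"tx":0,"ty":0,"tz":0,"wx":0,"wy":0,"wz":0},{"grip":60,"tx":0,"ty":0,"tz":0,"wx":0,"wy":0,"wz":0}]' 20
python3 - <<'E'
from h import *
rep();print(go([438.5,-66,9]).round(1))
cap('wrist','wrist20');d=load('wrist20')
E
```

```text
time_s: 18.62
eef_pos: [439.2, -64.5, 33.6]
ee_rot: [-0.561, 0.561, -0.431, 0.431]
force: [-0.2, -0.4, 0.5]
grip_width: 0.703
t 18.62 pos [439.2 -64.5  33.6] yaw 14.9 Ry [-0.001  0.    -1.   ] F [-0.2 -0.4  0.5] g 60.0
[ 1.3 24.6 -1. ]
```

View pics/wrist20.png

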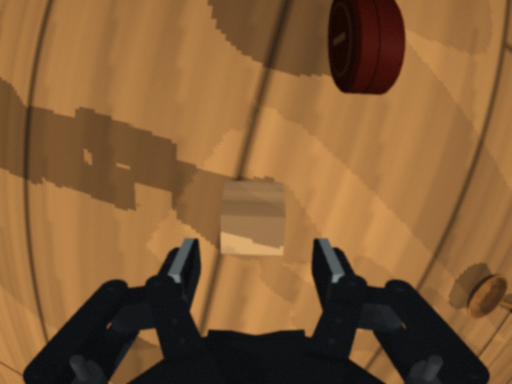

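```bash
python3 -m handwheel '[{"grip":60,"tx":1,"ty":12,"tz":-1,"wx":0,"wy":0.005,"wz":0},{"grip":60,"tx":0,"ty":12,"tz":0,"wx":0,"wy":0,"wz":0},{"grip":50,"tx":0,"ty":0,"tz":0,"wx":0,"wy":0,"wz":0},{"grip":45,"tx":0,"ty":0,"tz":0,"wx":0,"wy":0,"wz":0},{"grip":42,"tx":0,"ty":0,"tz":0,"wx":0,"wy":0,"wz":0}]' 25
python3 - <<'E'
from h import *
rep()
cap('wrist','wrist21');d=load('wrist21')
E
```

```text
time_s: 19.08
eef_pos: [438.8, -66.5, 10.8]
ee_rot: [0.56, -0.559, 0.432, -0.433]
force: [1.4, -0.2, 0.6]
grip_width: 0.492
t 19.08 pos [438.8 -66.5  10.8] yaw 14.57 Ry [ 0.002 -0.001 -1.   ] F [ 1.4 -0.2  0.6] g 42.0
```

View pics/wrist21.png

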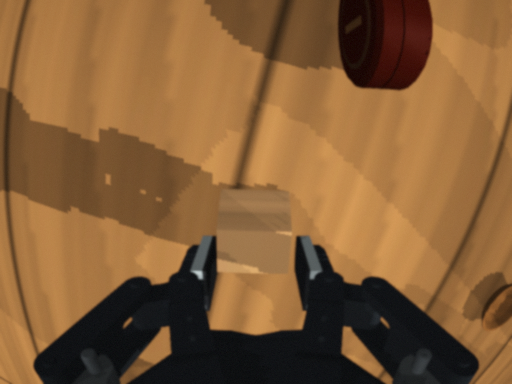

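```bash
python3 -m handwheel '[{"grip":42,"tx":0,"ty":3,"tz":0,"wx":0,"wy":0,"wz":0},{"grip":38,"tx":0,"ty":0,"tz":0,"wx":0,"wy":0,"wz":0},{"grip":35,"tx":0,"ty":0,"tz":0,"wx":0,"wy":0,"wz":0},{"grip":34,"tx":0,"ty":0,"tz":0,"wx":0,"wy":0,"wz":0},{"grip":34,"tx":0,"ty":0,"tz":0,"wx":0,"wy":0,"wz":0},{"grip":34,"tx":0,"ty":0,"tz":0,"wx":0,"wy":0,"wz":0}]' 25
python3 - <<'E'
from h import *
rep()
cap('wrist','wrist22');d=load('wrist22');c=cv2.cvtColor(d['pixels'][170:300,180:330],cv2.COLOR_RGB2BGR);cv2.imwrite('pics/w22c.png',cv2.resize(c,None,fx=4,fy=4,interpolation=cv2.INTER_CUBIC))
E
```

```text
time_s: 19.63
eef_pos: [438.3, -66.5, 7.0]
ee_rot: [0.559, -0.559, 0.433, -0.433]
force: [-1.1, 1.4, 6.3]
grip_width: 0.415
t 19.63 pos [438.3 -66.5   7. ] yaw 14.55 Ry [ 0. -0. -1.] F [-1.1  1.4  6.3] g 35.5
```

View pics/w22c.png

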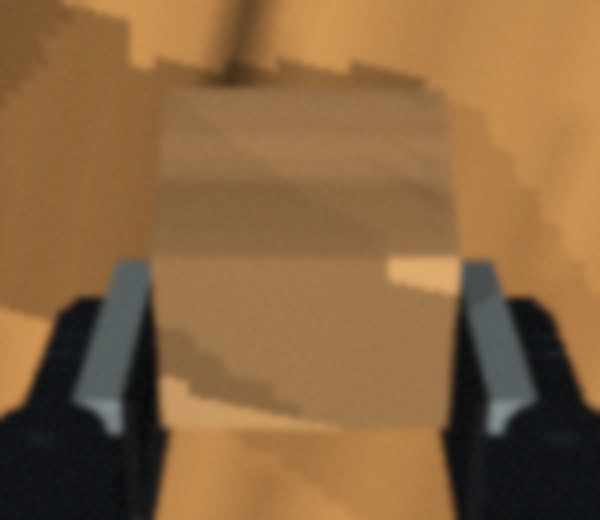

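```bash
python3 - <<'E'
from h import *
d=load('wrist22');s=sense();R=Rt()
for X,Y,z in [(158,257,26),(460,258,26),(450,428,26),(162,428,26),(170,90,0),(440,90,0)]:
    P=wonz(d,180+(X+.5)/4-.5,170+(Y+.5)/4-.5,z); print(P.round(1),(R.T@(P-s['eef_pos'])).round(1))
E
python3 -m handwheel '[{"grip":34,"tx":0,"ty":-10,"tz":0,"wx":0,"wy":0,"wz":0},{"grip":34,"tx":0,"ty":-25,"tz":0,"wx":0,"wy":0,"wz":0},{"grip":34,"tx":0,"ty":-30,"tz":0,"wx":0,"wy":0,"wz":0},{"grip":34,"tx":0,"ty":-25,"tz":0,"wx":0,"wy":0,"wz":0},{"grip":34,"tx":0,"ty":0,"tz":0,"wx":0,"wy":0.12,"wz":0},{"grip":34,"tx":0,"ty":0,"tz":0,"wx":0,"wy":0.1,"wz":0},{"grip":34,"tx":0,"ty":0,"tz":0,"wx":0,"wy":0,"wz":0}]' 25
python3 - <<'E'
from h import *
rep()
cap('wrist','wrist23');cap('top','top23');cap('scene','scene23')
E
```

```text
[418.1 -53.1  26. ] [-18.  -19.  -16.2]
[451.8 -44.5  26. ] [-17.9 -19.   18.6]
[457.9 -67.4  26. ] [  5.9 -19.   18.8]
[423.3 -76.4  26. ] [  5.9 -19.  -17. ]
[414.3 -42.    0. ] [-29.7   7.  -17.1]
[448.8 -33.    0. ] [-29.8   7.   18.6]
time_s: 20.27
eef_pos: [438.2, -66.5, 97.0]
ee_rot: [0.508, -0.507, 0.492, -0.493]
force: [-0.4, 0.3, 0.1]
grip_width: 0.416
t 20.27 pos [438.2 -66.5  97. ] yaw 1.75 Ry [ 0.001 -0.    -1.   ] F [-0.4  0.3  0.1] g 35.5
```

View pics/wrist23.png

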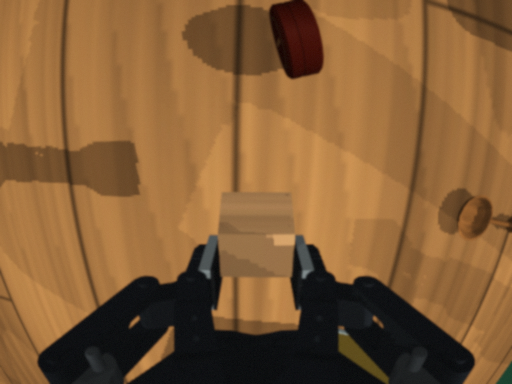

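View pics/scene23.png

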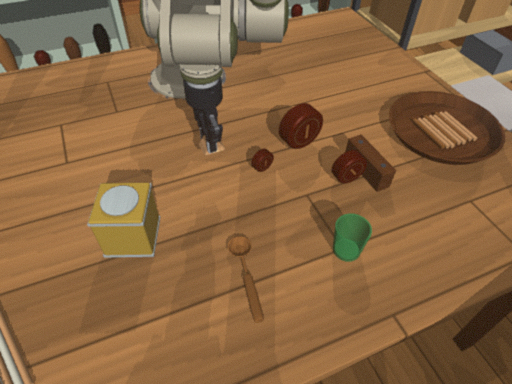

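```bash
python3 -c "
from h import *
print(go([576,140,70]).round(1))"
python3 -m handwheel '[{"grip":34,"tx":-25,"ty":0,"tz":18,"wx":0,"wy":0,"wz":0},{"grip":34,"tx":-26,"ty":0,"tz":18,"wx":0,"wy":0,"wz":0},{"grip":34,"tx":-26,"ty":0,"tz":18,"wx":0,"wy":0,"wz":0},{"grip":34,"tx":-26,"ty":0,"tz":18,"wx":0,"wy":0,"wz":0},{"grip":34,"tx":-25,"ty":0,"tz":18,"wx":0,"wy":0,"wz":0},{"grip":34,"tx":-25,"ty":0,"tz":18,"wx":0,"wy":0,"wz":0},{"grip":34,"tx":-25,"ty":8,"tz":18,"wx":0,"wy":0,"wz":0},{"grip":34,"tx":-22,"ty":10,"tz":18,"wx":0,"wy":-0.004,"wz":0},{"grip":34,"tx":0,"ty":10,"tz":0,"wx":0,"wy":0,"wz":0},{"grip":34,"tx":0,"ty":0,"tz":0,"wx":0,"wy":0,"wz":0}]' 25
python3 -c "
from h import *
rep()
cap('wrist','wrist24');cap('scene','scene24')"
python3 boxw.py wrist24 255 70
```

```text
[-201.1   26.5  145.5]
time_s: 21.25
eef_pos: [574.2, 139.1, 66.0]
ee_rot: [-0.509, 0.511, -0.491, 0.488]
force: [0.9, -0.2, -1.1]
grip_width: 0.411
t 21.25 pos [574.2 139.1  66. ] yaw 2.39 Ry [-0.004 -0.    -1.   ] F [ 0.9 -0.2 -1.1] g 35.1
[  223     2    77   142 10174]
yc cand [316.5 232.1] [232.5 151.6]
yc 232.3 thick 32.2 heading psi deg 2.03 xc 573.2
```

View pics/wrist24.png

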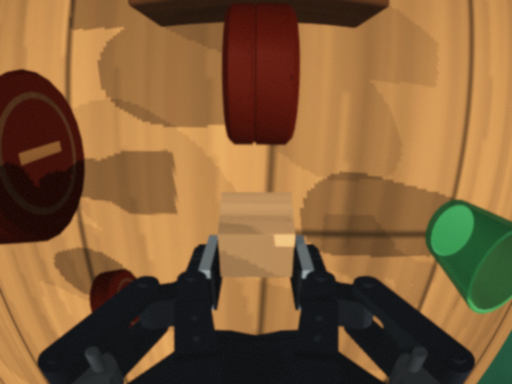

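```bash
python3 -m handwheel '[{"grip":34,"tx":0,"ty":20,"tz":0,"wx":0,"wy":0,"wz":0},{"grip":34,"tx":0,"ty":20,"tz":0,"wx":0,"wy":0,"wz":0},{"grip":34,"tx":0,"ty":0,"tz":0,"wx":0,"wy":0,"wz":0},{"grip":34,"tx":0,"ty":0,"tz":0,"wx":0,"wy":0,"wz":0}]' 25
python3 -c "
from h import *
rep();print(go([574.8+.55,155,10]).round(1))"
```

```text
time_s: 21.68
eef_pos: [575.0, 137.5, 29.2]
ee_rot: [-0.509, 0.51, -0.491, 0.49]
force: [0.0, 0.2, 0.3]
grip_width: 0.415
t 21.68 pos [575.  137.5  29.2] yaw 2.14 Ry [-0.001 -0.    -1.   ] F [0.  0.2 0.3] g 35.4
[-17.4  19.2   1. ]
```

```bash
python3 -m handwheel '[{"grip":34,"tx":-6,"ty":10,"tz":1,"wx":0,"wy":0.002,"wz":0},{"grip":34,"tx":-6,"ty":7,"tz":0,"wx":0,"wy":0,"wz":0},{"grip":34,"tx":-6,"ty":2.5,"tz":0,"wx":0,"wy":0,"wz":0},{"grip":34,"tx":0,"ty":0,"tz":0,"wx":0,"wy":0,"wz":0},{"grip":34,"tx":0,"ty":0,"tz":0,"wx":0,"wy":0,"wz":0}]' 25
python3 -c "
from h import *
rep();print(go([574.8,176.5,8]).round(1));cap('wrist','wrist25');cap('scene','scene25');d=load('scene25');c=cv2.cvtColor(d['pixels'][110:230,270:410],cv2.COLOR_RGB2BGR);cv2.imwrite('pics/s25c.png',cv2.resize(c,None,fx=5,fy=5,interpolation=cv2.INTER_CUBIC))"
```

```text
time_s: 22.1
eef_pos: [575.6, 156.9, 9.4]
ee_rot: [0.509, -0.509, 0.491, -0.491]
force: [1.1, 1.3, 0.7]
grip_width: 0.415
t 22.1 pos [575.6 156.9   9.4] yaw 2.12 Ry [ 0. -0. -1.] F [1.1 1.3 0.7] g 35.5
[-19.6   1.4  -0.1]
```

View pics/wrist25.png

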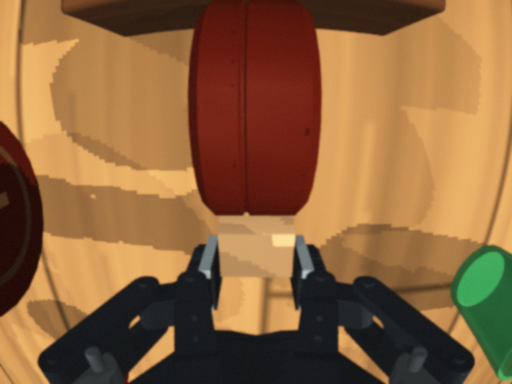

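View pics/s25c.png

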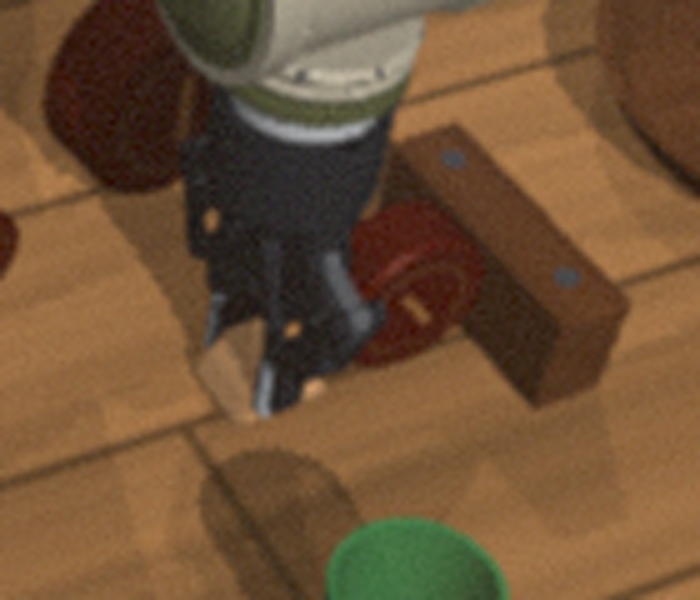

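```bash
python3 -m handwheel '[{"grip":34,"tx":-4,"ty":0,"tz":0,"wx":0,"wy":0,"wz":0},{"grip":34,"tx":-4,"ty":0,"tz":0,"wx":0,"wy":0,"wz":0},{"grip":34,"tx":-3,"ty":0.5,"tz":0,"wx":0,"wy":0,"wz":0},{"grip":34,"tx":-2,"ty":0,"tz":0,"wx":0,"wy":0,"wz":0},{"grip":34,"tx":-2,"ty":0.5,"tz":0,"wx":0,"wy":0,"wz":0},{"grip":34,"tx":0,"ty":0,"tz":0,"wx":0,"wy":0,"wz":0}]' 25
python3 -c "
from h import *
rep();print(go([574.8,176.5,7]).round(1))"
python3 -m handwheel '[{"grip":34,"tx":-1,"ty":0.5,"tz":0,"wx":0,"wy":0,"wz":0},{"grip":34,"tx":-1,"ty":0,"tz":0,"wx":0,"wy":0,"wz":0},{"grip":34,"tx":0,"ty":0,"tz":0,"wx":0,"wy":0,"wz":0}]' 25
python3 -c "
from h import *
rep();cap('wrist','wrist26')"
python3 boxw.py wrist26 255 130
```

```text
time_s: 22.7
eef_pos: [575.0, 171.8, 8.2]
ee_rot: [-0.509, 0.509, -0.491, 0.491]
force: [0.1, -0.4, 0.0]
grip_width: 0.417
t 22.7 pos [575.  171.8   8.2] yaw 2.09 Ry [-0.  0. -1.] F [ 0.1 -0.4  0. ] g 35.6
[-4.7  1.2 -0. ]
time_s: 22.95
eef_pos: [575.0, 173.4, 7.8]
ee_rot: [-0.509, 0.509, -0.491, 0.491]
force: [-0.5, -0.0, -0.5]
grip_width: 0.416
t 22.95 pos [575.  173.4   7.8] yaw 2.07 Ry [-0.  0. -1.] F [-0.5 -0.  -0.5] g 35.5
[  189    43   131   216 25716]
yc cand [313.4 232. ] [233.  139.8]
yc 232.5 thick 31.4 heading psi deg 1.88 xc 573.3
```

View pics/wrist26.png

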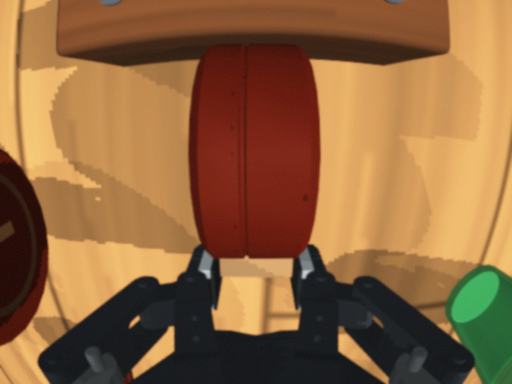

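```bash
for i in 1; do python3 -m handwheel '[{"grip":34,"tx":-0.7,"ty":0,"tz":0,"wx":0,"wy":0,"wz":0},{"grip":34,"tx":0,"ty":0,"tz":0,"wx":0,"wy":0,"wz":0}]' 25; python3 -m handwheel '[{"grip":34,"tx":-0.7,"ty":0,"tz":0,"wx":0,"wy":0,"wz":0},{"grip":34,"tx":0,"ty":0,"tz":0,"wx":0,"wy":0,"wz":0}]' 25; python3 -m handwheel '[{"grip":34,"tx":-0.7,"ty":0,"tz":0,"wx":0,"wy":0,"wz":0},{"grip":34,"tx":0,"ty":0,"tz":0,"wx":0,"wy":0,"wz":0}]' 25; done | grep -E "pos|force"
```

```text
eef_pos: [575.0, 174.1, 7.8]
force: [0.1, -0.8, -0.9]
eef_pos: [575.0, 174.8, 7.8]
force: [0.1, -0.3, 0.2]
eef_pos: [574.9, 175.5, 7.8]
force: [-0.9, 0.2, -1.1]
```

```bash
(python3 -m handwheel '[{"grip":34,"tx":0,"ty":0.7,"tz":0,"wx":0,"wy":0,"wz":0},{"grip":34,"tx":0,"ty":0,"tz":0,"wx":0,"wy":0,"wz":0}]' 25;  python3 -m handwheel '[{"grip":34,"tx":-0.7,"ty":0,"tz":0,"wx":0,"wy":0,"wz":0},{"grip":34,"tx":0,"ty":0,"tz":0,"wx":0,"wy":0,"wz":0}]' 25;python3 -m handwheel '[{"grip":34,"tx":-0.7,"ty":0,"tz":0,"wx":0,"wy":0,"wz":0},{"grip":34,"tx":0,"ty":0,"tz":0,"wx":0,"wy":0,"wz":0}]' 25 )| grep -E "pos|force"
```

```text
eef_pos: [575.0, 175.5, 7.1]
force: [-0.2, 0.3, 0.6]
eef_pos: [574.9, 176.0, 7.1]
force: [-0.6, -0.7, 0.0]
eef_pos: [575.0, 176.1, 7.1]
force: [-0.3, -5.7, -0.9]
```

```bash
python3 -m handwheel '[{"grip":34,"tx":0,"ty":0.4,"tz":0,"wx":0,"wy":0,"wz":0},{"grip":34,"tx":0,"ty":0,"tz":0,"wx":0,"wy":0,"wz":0}]' 25
python3 -m handwheel '[{"grip":37,"tx":0,"ty":0,"tz":0,"wx":0,"wy":0,"wz":0},{"grip":40,"tx":0,"ty":0,"tz":0,"wx":0,"wy":0,"wz":0},{"grip":48,"tx":0,"ty":0,"tz":0,"wx":0,"wy":0,"wz":0},{"grip":50,"tx":0,"ty":0,"tz":0,"wx":0,"wy":0,"wz":0},{"grip":50,"tx":0,"ty":0,"tz":0,"wx":0,"wy":0,"wz":0}]' 20
python3 -c "
from h import *
rep();cap('wrist','wrist27')"
python3 boxw.py wrist27 255 130
```

```text
time_s: 24.17
eef_pos: [575.0, 176.1, 7.1]
ee_rot: [-0.509, 0.509, -0.491, 0.491]
force: [-1.3, -4.8, 4.2]
grip_width: 0.413
time_s: 24.58
eef_pos: [574.9, 177.0, 6.6]
ee_rot: [0.509, -0.509, 0.491, -0.491]
force: [0.2, 0.3, 0.3]
grip_width: 0.586
t 24.58 pos [574.9 177.    6.6] yaw 2.07 Ry [-0.  0. -1.] F [0.2 0.3 0.3] g 50.0
[  189    52   131   217 25916]
yc cand [313.1 232.1] [233.2 138. ]
yc 232.7 thick 31.4 heading psi deg 1.93 xc 573.3
```

View pics/wrist27.png

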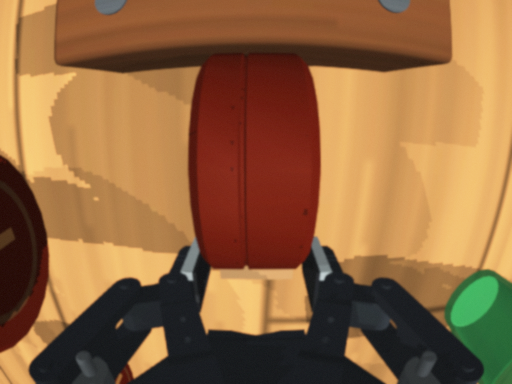

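```bash
python3 -m handwheel '[{"grip":58,"tx":0,"ty":0,"tz":0,"wx":0,"wy":0,"wz":0},{"grip":58,"tx":0,"ty":-3,"tz":0,"wx":0,"wy":0,"wz":0},{"grip":58,"tx":5,"ty":-10,"tz":0,"wx":0,"wy":0,"wz":0},{"grip":58,"tx":10,"ty":-15,"tz":0,"wx":0,"wy":0,"wz":0},{"grip":58,"tx":20,"ty":-25,"tz":0,"wx":0,"wy":0,"wz":0},{"grip":58,"tx":25,"ty":-25,"tz":0,"wx":0,"wy":0,"wz":0},{"grip":58,"tx":25,"ty":-25,"tz":0,"wx":0,"wy":0,"wz":0},{"grip":58,"tx":0,"ty":0,"tz":0,"wx":0,"wy":0,"wz":0}]' 20
python3 -c "
from h import *
rep();cap('wrist','wrist28');cap('scene','scene28');d=load('scene28');c=cv2.cvtColor(d['pixels'][110:230,270:410],cv2.COLOR_RGB2BGR);cv2.imwrite('pics/s28c.png',cv2.resize(c,None,fx=5,fy=5,interpolation=cv2.INTER_CUBIC))"
python3 boxw.py wrist28 245 70
```

```text
time_s: 25.3
eef_pos: [580.6, 88.0, 115.6]
ee_rot: [0.51, -0.506, 0.489, -0.494]
force: [0.2, 0.1, 1.1]
grip_width: 0.677
t 25.3 pos [580.6  88.  115.6] yaw 1.88 Ry [ 0.009 -0.001 -1.   ] F [0.2 0.1 1.1] g 57.8Traceback (most recent call last):
  File "boxw.py", line 5, in <module>
    n,l,st,ce=cv2.connectedComponentsWithStats(m); i=l[v0,u0]; assert i>0
                                                                      ^^^
AssertionError
```

View pics/wrist28.png

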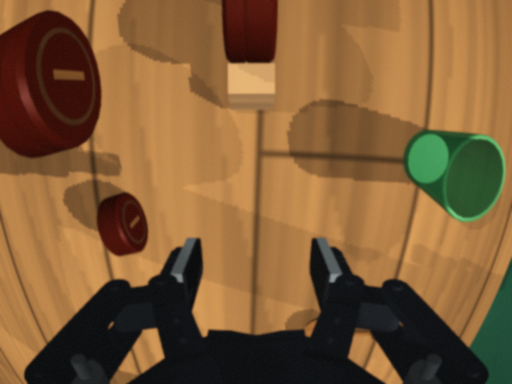

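View pics/s28c.png

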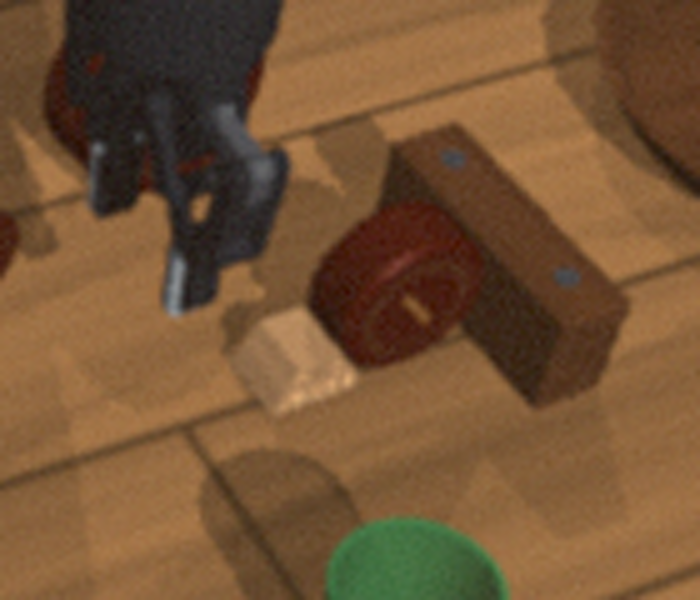

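```bash
python3 -m handwheel '[{"grip":58,"tx":20,"ty":-30,"tz":0,"wx":0,"wy":0,"wz":0},{"grip":58,"tx":25,"ty":-30,"tz":0,"wx":0,"wy":0,"wz":0},{"grip":58,"tx":25,"ty":-25,"tz":-10,"wx":0,"wy":0,"wz":0},{"grip":58,"tx":30,"ty":0,"tz":-20,"wx":0,"wy":0,"wz":0},{"grip":58,"tx":30,"ty":0,"tz":-20,"wx":0,"wy":0,"wz":0},{"grip":58,"tx":30,"ty":0,"tz":-20,"wx":0,"wy":0,"wz":0},{"grip":58,"tx":0,"ty":0,"tz":0,"wx":0,"wy":0,"wz":0},{"grip":58,"tx":0,"ty":0,"tz":0,"wx":0,"wy":0,"wz":0}]' 20
python3 -c "
from h import *
rep();cap('wrist','wrist29');cap('scene','scene29');cap('top','top29');d=load('top29');c=cv2.cvtColor(d['pixels'][165:250,100:200],cv2.COLOR_RGB2BGR);cv2.imwrite('pics/t29c.png',cv2.resize(c,None,fx=7,fy=7,interpolation=cv2.INTER_CUBIC))"
```

```text
time_s: 26.07
eef_pos: [513.1, -70.8, 194.1]
ee_rot: [-0.508, 0.509, -0.492, 0.491]
force: [-0.0, -0.6, -0.0]
grip_width: 0.677
t 26.07 pos [513.1 -70.8 194.1] yaw 1.96 Ry [-0.001  0.001 -1.   ] F [-0.  -0.6 -0. ] g 57.8
```

View pics/top29.png

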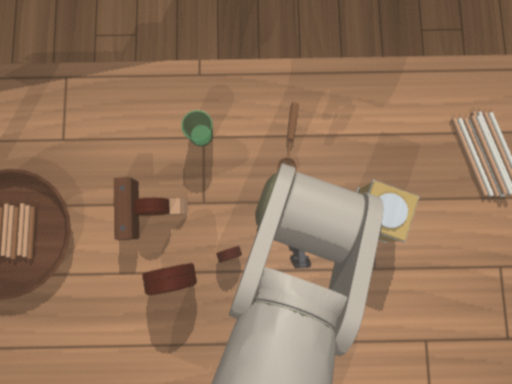

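View pics/t29c.png

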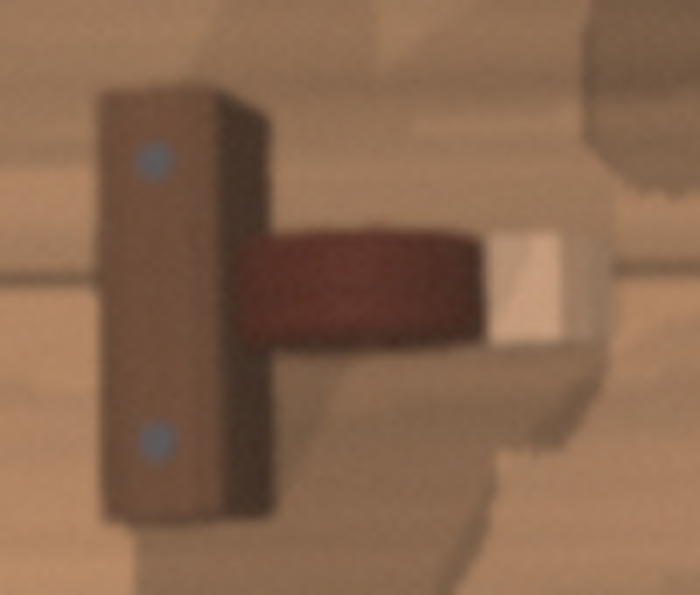

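View pics/scene29.png

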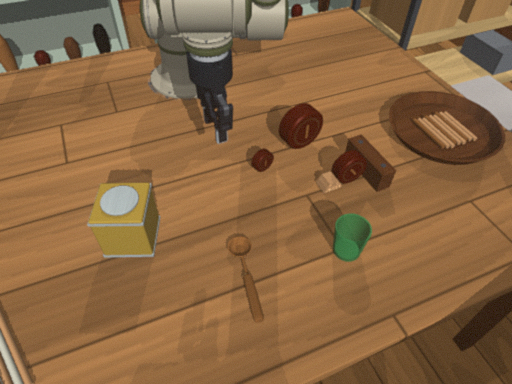

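Run:
```python
from h import *
d=load('top29');f=lambda X,Y,z:onz(d,100+(X+.5)/7-.5,165+(Y+.5)/7-.5,z)[:2]
C=np.array([f(*c,26) for c in [(487,232),(560,231),(563,344),(489,346)]]);print('chock top',C.round(1).tolist(),C.mean(0))
e=(C[0]-C[3]+C[1]-C[2]);print('psi',np.degrees(np.arctan2(e[1],e[0])))
S=(f(154,160,60)+f(157,441,60))/2;print('stop',S)
print('box crest x',f(360,228,80),f(360,350,60),'box rear',f(485,290,45))
w=load('scene29');g=load('scene0')
df=cv2.absdiff(w['pixels'],g['pixels']).max(2)
print('bystander diffs tin,cup,spoon',df[180:260,85:162].mean(),df[205:265,325:375].mean(),df[230:325,225:268].mean())
```

```text
chock top [[594.3, 195.2], [594.2, 170.8], [556.4, 169.6], [556.1, 194.1]] [575.2446854  182.42571989]
psi 1.801645204179865
stop [570.06155429 293.41897279]
box crest x [589.3321717 223.1839618] [552.74864022 227.8217201 ] box rear [572.83790215 191.50216262]
bystander diffs tin,cup,spoon 5.509577922077922 5.512333333333333 8.091799265605875
```

```bash
python3 -c "
from rig import ctrl; print(ctrl.finish_job())"
```

```text
the job is handed in; nothing more can be done
None
```

I rolled the 80 mm box on its rim to the middle of the stop's long face, with two light pinch-turns to steer it. I then set the chock behind it, let go and handed the job in at about 26 s.

**Last checks**
- **Box:** upright at about (572.5, 232.4) mm, against the stop, with contact force felt when it seated. It is about square, heading 1.9° against the stop's roughly 2°, and within about 1 mm of the middle of the face.
- **Chock:** flat on the bench at about (575, 182.4) mm, 50 mm behind the box's centre. It is square to it within about 0.2°, with the gripper clear.
- **Bystanders:** the tin, cup and spoon look unmoved in the before-and-after views. The spoon's area changed slightly more between pictures, which I put down to noise or shadow without checking it further.

**Disagreements:** the wrist camera read about 1 mm off sideways against the gripper. Its estimate of where the chock sat in the grip varied by about 4 mm, so I found the final contact by force.

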